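# Open the sample chamber and turn the jar upright into it

## Task

First lift the sample chamber's hood and swing it back past its spring's dead point, so that it stays fully open by itself. Then turn the square jar, which is standing upside down on its cap, the right way up in two steps: lay it on its side on the bench and let go, then take it again and stand it upright, cap up, in the middle of the round plate in the chamber. Leave the hood open, and do not drop the jar or disturb the other things on the bench.

Things in the scene. Friction and masses are not known exactly. Their poses are not given: they have to be found in the camera images.
- chamber: Fixed grey bench instrument: a tray 180 (x) by 220 (y) by 77 mm high under a hood. Origin: centre of its underside, on the bench; x points from its front (handle side, to the robot) to its hinge side, y to its left, z up. Walls 12 mm thick, rim 77 mm above the bench, around a black floor (156 by 196 mm) 46 mm above the bench.
- plate (a point): Centre of the top face of the round aluminium plate on the chamber's floor: 96 mm across, its face 50 mm above the bench, 27 mm below the rim. Axes as the chamber's.
- hood (a joint): Angle of the grey hood (shell 180 by 220 by 68 mm, 0.5 kg): 0 shut, grows as the handle goes up and back, stop at 1.75 rad (fully open). A spring (thin strut on the chamber's right side) and its weight pull it shut below about 1.07 rad and open above; at the handle it takes about 4 N at first, less later. Damped: let go beyond the dead point, it swings to its stop in about a second.
- hood_handle (a point): Middle of the hood's handle, a round steel bar 10 mm thick, 130 mm long along the chamber's y, on a 10 mm post at each end; bar axis 42 mm in front of the hood's front face and 23 mm below its top. Shut, it is 122 mm above the bench, 222 mm in front of the hinge axis and 45 mm above it. Moves with the hood; axes as the chamber's when shut.
- hood_hinge (a point): Middle of the hood's hinge axis, which runs along the chamber's y, 92 mm behind the chamber's origin and 77 mm above the bench.
- jar: Closed square jar of amber glass, round black cap, 80 mm in all, about 0.16 kg: body 46 by 46 by 64 mm (x and y square to its faces), cap 38 mm across and 16 mm high. Origin: centre of the cap's outer face. z runs from the cap to the jar's base: at the start the jar stands on its cap, z up; when right way up, z points down.
- jar_mid (a point): Centre of the jar's square body, 48 mm from the cap's outer face and 32 mm from the base. Axes as the jar's. 23 mm above the bench when the jar lies on its side; 32 mm above what it stands on when upright.
- bottle: Bystander: round amber bottle 52 mm across, 120 mm high, standing. Origin: centre of its underside.
- slide_box: Bystander: flat blue box 70 by 100 by 32 mm. Origin: centre of its underside.
- optic_mount: Bystander: steel block 50 by 50 by 30 mm with a round boss on top, 52 mm high in all. Origin: centre of its underside.
There are look-alikes about, which are no part of the job. What is shaped like the jar but green is not meant.

How it is judged:
By the outcome, as a careful person would: the job done as asked, in the order asked, and still so for the second after the job is handed in, with the robot touching nothing.
It also fails if it takes over 72 s, if anything falls off the work surface, if the arm or the gripper's body presses on something with over 40 N, if the wrist force passes 120 N, or if a joint passes its speed limit or range.

## Robot

A 6-joint arm with a two-finger parallel gripper is mounted at the origin on the work surface. World frame = base frame: x ahead of the robot, y to its left, z up, the work surface at z = 0. Lengths are in m, angles in rad, forces in N, time in s.
With the tool pointing down it reaches from about 0.35 to 0.975 m from the base axis. Payload 4.9 kg.
Tool frame: the origin (TCP) lies at the very end of the fingers, on their centre line; the grasp point (between the pads) lies 19 mm behind it (grasp_offset is the distance from the TCP to the grasp point, in m); x points along the fingers, y is the direction in which the jaws open and shut, and the axes are right-handed (so a half turn about x gives the same grasp; the last joint's range is limited). The gripper opens to 85 mm and grips with 20 to 120 N. Pads are 22 mm wide; open, the fingers measure 114 mm over their backs; the gripper's body (76 mm by 85 mm) begins 54 mm behind the grasp point. The pads swing forward as they close: fully open they stand 13 mm farther back than shut.
Start: joints at [-1.274, 0.053, 1.613, -0, 1.476, -0.119], TCP at [0.252, -0.572, 0.231] pointing down, gripper open.
Joint ranges: [-3.01, 3.01], [-1.01, 2.22], [0.06, 2.58], [-1.02, 4.17], [0.09, 2.62], [-3.14, 3.14]. Speed limits (rad/s): [2.57, 2.57, 3.14, 3.14, 3.14, 3.14].

## Interface

Orientations are given as a rotation vector (axis times angle).
In Python, from station import get_obs, get_image, camera_model, finish_job, grasp_offset gives the robot as it stands.
- The arm moves only by the shell command python3 -m crank 'ROWS' [OPENING] [FORCE]. ROWS is JSON, a list that holds one entry, the list of rows, each a list of 4 numbers: the shift along the world's x, y, z in m, then the turn about the world's z in degrees. In form: [[[dx, dy, dz, turn], ...]]. A call has 1 to 5 rows; each row is the pose to reach, as a shift and turn from the pose commanded when the call began; what a row does not reach only later rows make up. A row lasts 1/12 s, in which the tool goes at most 41.7 mm and 7.16 degrees, less where a joint would pass 70% of its speed; a pose out of reach is approached as far as the arm can. A call with a gripper value outside its range is refused whole. OPENING is the opening, from 0 (shut) to 1 (fully open), set as the call begins (- or left out, the last holds). The fingers move at their own pace and stop on an object; FORCE is the grip in N (left out, the last holds). Time passes only in rows, so rows that repeat a pose let the fingers close. It gives the time, the measured TCP pose, the force and the opening at its end, in the units of the state.
- get_obs(): the state, without advancing time (a new reading comes with each control period).
- get_image(name): name is "side" or "top" or "wrist"; returns (picture, depth): 400x640x3 uint8, red, green, blue; 400x640 float32, m along the optical axis (not along the pixel's ray), 0 where there is no reading.
- camera_model(name): a dict with "fx", "fy", "cx", "cy" (pixels), "k1" (the pictures are not rectified: a ray, as slopes to the right and down, at radius r is drawn at 1 + k1 r^2 times it, then the intrinsics apply), "xyz" and "attitude" of the camera in the world. Camera axes: x right, y down, z forward; pixel columns grow to the right and rows downward; lengths in m; the calibration is good to about 2 mm. A picture is of the moment at which its call begins: read the wrist's pose just before it. camera_model takes no time and is no camera call; for the wrist camera it gives the pose at the moment of the call.
- finish_job(): hands the job in, once; it reports no verdict.
The state is a dict: "t": time; "q": joint angles; "dq": joint speeds; "effort": joint torques, N m; "tool_pos": TCP position; "tool_rot": TCP orientation; "contact_force": force on the tool from outside, world axes, zero at the start; "wrist_torque": the same for the moment, N m; "opening": finger opening in m.
Only numpy, scipy, OpenCV 4.12 (cv2) and the standard library are available. Lean on these libraries where they do the work, as an engineer would, in place of code of your own. Each camera call takes 0.05 s, during which the arm holds its last target.

## Working session

There is one attempt and no reset: what is moved stays moved. The work goes in short steps, Python scripts to look and compute and a shell command to move; the robot and the scene stay as the last step left them, time stands still between calls to the robot, and variables do not carry over. Pictures are saved under pics/ and viewed, and the job is handed in when it is done.

```bash
ls -la; mkdir -p pics; cat > h.py <<'E'
import numpy as np, cv2
from scipy.spatial.transform import Rotation as R
from station import get_obs, get_image, camera_model, finish_job, grasp_offset
def snap(n,fn):
    m=camera_model(n); im,d=get_image(n)
    cv2.imwrite(f'pics/{fn}.png',im[...,::-1]); np.savez(f'{fn}.npz',im=im,d=d,**{k:np.array(v) for k,v in m.items()})
    return im,d,m
def load(fn):
    z=np.load(f'{fn}.npz'); return z['im'],z['d'],{k:z[k] for k in z.files if k not in('im','d')}
def rot(m):
    a=np.array(m['attitude'],float); return a if a.shape==(3,3) else R.from_rotvec(a).as_matrix()
def ray(m,u,v):
    K=np.array([[m['fx'],0,m['cx']],[0,m['fy'],m['cy']],[0,0,1]],float)
    p=cv2.undistortPoints(np.array([[[u,v]]],float),K,np.array([float(m['k1']),0,0,0]))[0,0]
    return np.array(m['xyz'],float),rot(m)@np.array([p[0],p[1],1.])
def onz(m,u,v,z):
    o,r=ray(m,u,v); return o+r*(z-o[2])/r[2]
def dep(m,d,u,v):
    o,r=ray(m,u,v); return o+r*d[int(round(v)),int(round(u))]
E
python3 - <<'E'
from h import *
print(get_obs(), grasp_offset)
for n in('side','top','wrist'):
    im,d,m=snap(n,n+'0'); print(n,m)
E
```

```text
total 12
drwxr-xr-x  3 agent agent 4096 Dec  7 01:46 .
drwxr-xr-x 23 root  root  4096 Dec  7 01:46 ..
drwxr-xr-x  2 agent agent 4096 Dec  7 01:46 pics
{'t': 0.0, 'q': array([-1.27401251e+00,  5.33526773e-02,  1.61431018e+00, -5.40924367e-06,
        1.47598460e+00, -1.18978286e-01]), 'dq': array([-0.00087461, -0.00045637, -0.00102064, -0.00251341,  0.00043313,
        0.00016393]), 'effort': array([-5.16145592e-04, -3.93677616e+01, -3.70179427e+01, -1.20151499e-04,
        7.04472026e-03,  8.56288693e-06]), 'tool_pos': array([ 0.25225658, -0.57114766,  0.23005594]), 'tool_rot': array([ 1.99289295,  0.42248227, -1.99327549]), 'contact_force': array([-0.21086163, -0.37087657, -0.26590717]), 'wrist_torque': array([-0.00103413, -0.0375559 ,  0.00448212]), 'opening': 0.08525039161986336} 0.0187
side {'fx': 496.53501400463404, 'fy': 496.53501400463404, 'cx': 322.57126602024454, 'cy': 196.38698855734677, 'k1': -0.12159896029443772, 'xyz': array([-0.22289444,  0.86821696,  0.94116561]), 'attitude': array([-0.88948705,  2.36415232, -1.20692019])}
top {'fx': 409.2679322756211, 'fy': 409.2679322756211, 'cx': 315.68341946921186, 'cy': 196.92523994301536, 'k1': 0.028345998420238366, 'xyz': array([ 0.46386798, -0.01182594,  1.1758674 ]), 'attitude': array([-2.17655508,  2.14107898, -0.07366567])}
wrist {'fx': 320.28058298125245, 'fy': 320.28058298125245, 'cx': 318.68014171156506, 'cy': 202.09286972110934, 'k1': 0.0017220740800304528, 'xyz': array([ 0.32333764, -0.54069137,  0.37371596]), 'attitude': array([ 2.40899841, -1.56858038, -0.24641632])}
```

View pics/top0.png

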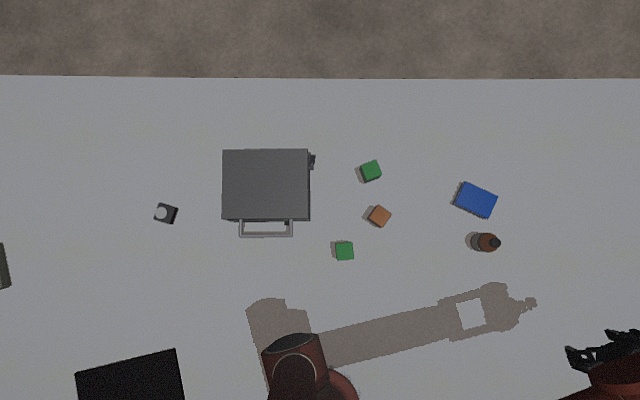

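View pics/side0.png

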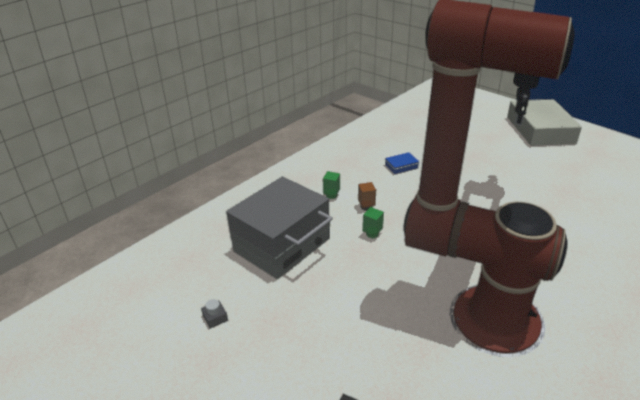

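```bash
python3 -c "
from h import *
print(R.from_rotvec([1.99289295,  0.42248227, -1.99327549]).as_matrix().round(3))"; python3 -m crank --help | head -30
```

```text
[[-0.001  0.404 -0.915]
 [ 0.002 -0.915 -0.404]
 [-1.    -0.002 -0.   ]]invalid input: not JSON, or not a number
```

Candidates for the jar in the top picture: the amber/orange square at (379,216), green look-alikes at (370,171) and (344,251), and the round bottle at (488,242). Amber and square fits only (379,216). I'll check it in a crop and measure.

```bash
python3 - <<'E'
from h import *
im,d,m=load('top0')
c=cv2.resize(im[140:270,210:510],None,fx=2.6,fy=2.6,interpolation=cv2.INTER_CUBIC); cv2.imwrite('pics/crop0.png',c[...,::-1])
hsv=cv2.cvtColor(im,cv2.COLOR_RGB2HSV)
def blobs(mask,z,name,amin=60):
    n,l,s,ce=cv2.connectedComponentsWithStats(mask.astype(np.uint8))
    for i in range(1,n):
        if s[i,4]<amin: continue
        ys,xs=np.nonzero(l==i)
        P=np.array([dep(m,d,x,y) for x,y in zip(xs,ys)])
        zt=np.percentile(P[:,2],90); top=P[P[:,2]>zt-.012]
        r=cv2.minAreaRect((top[:,:2]*1000).astype(np.float32))
        print(name,ce[i].round(),s[i,4],'ztop',zt.round(3),'rect mm',np.round(r[0],1),np.round(r[1],1),round(r[2],1))
H,S,V=[hsv[...,k] for k in range(3)]
blobs((H<25)&(S>110)&(V>70)&(np.arange(400)[:,None]<290),0,'amber')
blobs((H>45)&(H<80)&(S>110),0,'green')
blobs((H>100)&(H<130)&(S>110),0,'blue')
# gray chamber
g=(V<140)&(S<60); g[:, :140]=0; g[:,330:]=0; g[:140]=0; g[280:]=0
blobs(g,0,'grey',400)
g=(V<140)&(S<60); g[:,200:]=0; g[:180]=0;g[240:]=0;g[:,:140]=0
blobs(g,0,'mount',100)
E
```

```text
amber [380. 216.] 256 ztop 0.083 rect mm [ 488.9 -100.6] [ 53.  176.8] 32.4
green [371. 170.] 234 ztop 0.082 rect mm [ 645.9 -128.5] [41.6 43.7] 21.4
green [344. 251.] 259 ztop 0.082 rect mm [436.3 -47.2] [63.1 63.8] 6.7
blue [476. 200.] 881 ztop 0.034 rect mm [ 548.6 -242.8] [104. 481.] 7.9
grey [266. 188.] 7175 ztop 0.147 rect mm [573.5 125.4] [228.9 266.6] 2.0
mount [165. 213.] 352 ztop 0.051 rect mm [502.9 225.8] [480.4  34.2] 84.7
```

View pics/crop0.png

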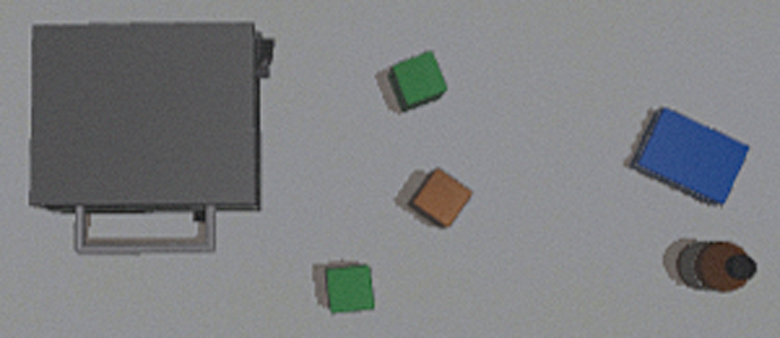

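```bash
cat >> h.py <<'E'
def rect(m,mask,z,amin=60,near=None):
    n,l,s,ce=cv2.connectedComponentsWithStats(mask.astype(np.uint8)); out=[]
    for i in range(1,n):
        if s[i,4]<amin: continue
        c,_=cv2.findContours((l==i).astype(np.uint8),cv2.RETR_EXTERNAL,cv2.CHAIN_APPROX_NONE)
        p=max(c,key=len)[:,0]
        W=np.array([onz(m,u,v,z)[:2] for u,v in p])
        r=cv2.minAreaRect((W*1000).astype(np.float32)); out.append((ce[i].round(),s[i,4],np.round(r[0],1),np.round(r[1],1),round(r[2],1)))
    return out
E
python3 - <<'E'
from h import *
im,d,m=load('top0')
hsv=cv2.cvtColor(im,cv2.COLOR_RGB2HSV);H,S,V=[hsv[...,k] for k in range(3)]
b=(V>0)
for n,k,z in (('amber',(H<25)&(S>100)&(V>85)&(np.arange(400)[:,None]<290),.08),('green',(H>45)&(H<80)&(S>110)&(V>80),.08),('blue',(H>100)&(H<130)&(S>110)&(V>110),.032)):
    for o in rect(m,k,z): print(n,*o)
g=(V<95)&(S<60); g[:, :200]=0; g[:,312:]=0; g[:140]=0; g[217:]=0
for o in rect(m,g,.145): print('hood',*o)
# rotation of patch depth
P=[dep(m,d,u,v) for u,v in ((240,165),(290,165),(240,205),(290,205),(266,235),(245,235),(285,235))]; print(np.round(P,4))
print([im[v,u] for u,v in ((240,165),(290,205),(266,212),(266,234),(266,236),(266,238),(379,216))])
for u in (242,250,266,280,290): print(u,[int(V[v,u]) for v in range(212,242)])
E
```

```text
amber [380. 216.] 263 [ 521.7 -152.1] [42.8 43.1] 55.5
green [371. 170.] 234 [ 645.5 -128.3] [41.9 43.2] 21.5
green [344. 251.] 259 [427.4 -58.6] [42.6 43. ] 6.9
blue [476. 199.] 855 [ 573.5 -423.8] [96.6 66.7] 65.1
hood [265. 182.] 5860 [598.7 144.8] [172.2 228.8] 0.9
[[0.6418 0.2127 0.1468]
 [0.6437 0.0848 0.146 ]
 [0.5396 0.2098 0.1435]
 [0.5412 0.0822 0.1476]
 [0.4649 0.1437 0.1274]
 [0.464  0.1981 0.1248]
 [0.4657 0.095  0.1276]]
[array([86, 82, 86], dtype=uint8), array([88, 85, 86], dtype=uint8), array([89, 90, 91], dtype=uint8), array([ 98,  98, 103], dtype=uint8), array([106, 104, 107], dtype=uint8), array([144, 143, 149], dtype=uint8), array([128,  89,  65], dtype=uint8)]
242 [86, 88, 83, 86, 85, 91, 67, 58, 70, 63, 77, 78, 77, 77, 79, 76, 70, 71, 68, 76, 76, 66, 84, 117, 113, 110, 138, 145, 147, 144]
250 [84, 82, 88, 87, 86, 97, 76, 45, 61, 35, 123, 153, 146, 146, 143, 145, 145, 148, 150, 126, 98, 83, 92, 121, 112, 107, 137, 146, 145, 146]
266 [91, 85, 88, 85, 88, 91, 74, 54, 55, 71, 132, 154, 147, 141, 149, 147, 145, 150, 147, 123, 109, 91, 103, 120, 107, 125, 149, 149, 145, 146]
280 [89, 88, 89, 84, 91, 92, 64, 60, 58, 96, 140, 148, 141, 148, 147, 148, 145, 146, 150, 128, 103, 94, 102, 116, 96, 128, 153, 143, 149, 145]
290 [90, 91, 94, 85, 95, 89, 77, 105, 124, 124, 118, 123, 121, 120, 117, 111, 113, 112, 110, 115, 112, 113, 112, 115, 103, 129, 147, 150, 145, 146]
```

```bash
python3 - <<'E'
from h import *
im,d,m=load('top0')
for u,v in ((222.7,149.2),(307.3,148.8),(221.5,218.8),(307.5,217.5)): print('top',onz(m,u,v,.145).round(4))
for u,v in ((239.8,228),(292.3,228),(250,235),(266,235),(280,235)): print('bar',onz(m,u,v,.122).round(4))
c=cv2.resize(im[140:245,210:325],None,fx=6,fy=5.7,interpolation=cv2.INTER_CUBIC); cv2.imwrite('pics/crop1.png',c[...,::-1])
im,d,m=load('side0')
c=cv2.resize(im[160:280,220:400],None,fx=4.4,fy=4.4,interpolation=cv2.INTER_CUBIC); cv2.imwrite('pics/crop2.png',c[...,::-1])
E
```

```text
top [0.6826 0.2591 0.145 ]
top [0.6864 0.0415 0.145 ]
top [0.5037 0.2552 0.145 ]
top [0.5105 0.0375 0.145 ]
bar [0.4817 0.2128 0.122 ]
bar [0.484  0.0772 0.122 ]
bar [0.4642 0.1858 0.122 ]
bar [0.4649 0.1445 0.122 ]
bar [0.4655 0.1084 0.122 ]
```

View pics/crop1.png

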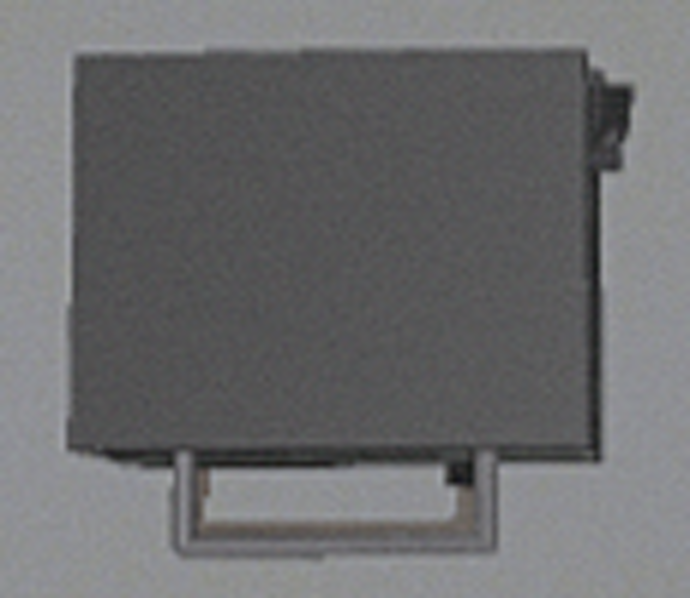

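View pics/crop2.png

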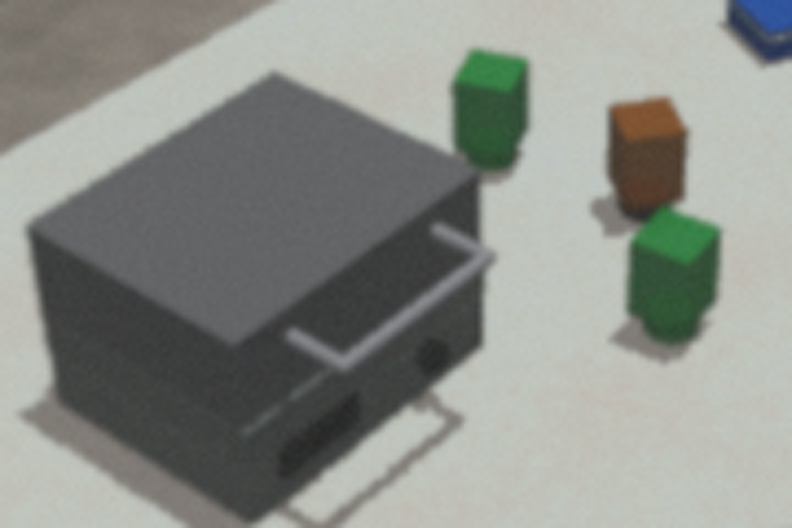

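The crop confirms it: the amber body is at side (367,195) with the black cap under it, and both look-alikes are green. The bar's centre comes out at (0.465, 0.145), chamber yaw about 1°, and the jar's base face at (0.522, -0.152). Next I move above the handle.

```bash
python3 -m crank '[[[0.0115,0.039,0,6.7],[0.023,0.078,0,13.4],[0.0345,0.117,0,20.1],[0.046,0.156,0,26.8],[0.0575,0.195,0,33.5]]]' 0.42 30
python3 -m crank '[[[0.0115,0.039,0,6.7],[0.023,0.078,0,13.4],[0.0345,0.117,0,20.1],[0.046,0.156,0,26.8],[0.0575,0.195,0,33.7]]]'
python3 -m crank '[[[0.0115,0.039,0,0],[0.023,0.078,0,0],[0.0345,0.117,0,0],[0.046,0.156,0,0],[0.0575,0.195,0,0]]]'
python3 -m crank '[[[0.012,0.038,0,0],[0.024,0.076,0,0],[0.036,0.110,0,0],[0.0405,0.131,0,0],[0.0405,0.131,0,0]]]'
python3 -c "
from h import *
o=get_obs();print(o['t'],o['tool_pos'],o['q'],o['opening'],R.from_rotvec(o['tool_rot']).as_matrix()[:,1])
snap('wrist','w1')"
```

```text
t: 0.57
tool_pos: [0.3099, -0.3748, 0.2307]
tool_rot: [1.613, 0.887, -1.612]
contact_force: [0.1, -0.8, -0.2]
opening: 0.0359
t: 0.98
tool_pos: [0.3673, -0.1798, 0.2311]
tool_rot: [1.192, 1.22, -1.192]
contact_force: [0.3, -0.1, 0.1]
opening: 0.0361
t: 1.4
tool_pos: [0.4249, 0.0154, 0.2313]
tool_rot: [1.196, 1.217, -1.196]
contact_force: [0.3, -0.9, 0.3]
opening: 0.0355
t: 1.82
tool_pos: [0.4655, 0.1477, 0.2308]
tool_rot: [1.193, 1.221, -1.193]
contact_force: [0.5, -0.2, 0.2]
opening: 0.0356
1.8167 [0.46546965 0.1477293  0.230825  ] [ 1.54035910e-01 -2.83058294e-01  1.92216526e+00  1.30648442e-03
  1.50330993e+00  1.31135555e-01] 0.03555973768901456 [ 9.99739323e-01  2.28103098e-02 -9.87658821e-04]
```

View pics/w1.png

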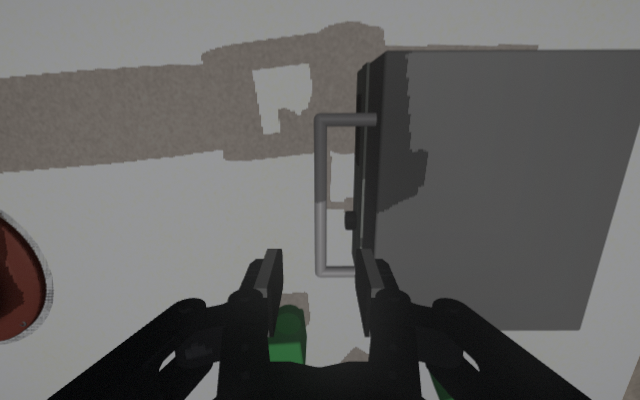

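```bash
python3 -c "
from h import *
im,d,m=load('w1')
for u,v in ((321,125),(321,160),(321,200),(321,265),(321,114),(321,276)): print(onz(m,u,v,.122).round(4), dep(m,d,u,v).round(4))"
```

```text
[0.4657 0.2069 0.122 ] [0.4656 0.2073 0.1287]
[0.4664 0.1798 0.122 ] [0.4663 0.1809 0.1282]
[0.4672 0.1466 0.122 ] [0.4671 0.1486 0.1285]
[0.4687 0.0866 0.122 ] [0.4686 0.0901 0.1283]
[0.4655 0.215  0.122 ] [0.4654 0.2152 0.1266]
[0.469  0.0757 0.122 ] [0.4689 0.0786 0.127 ]
```

The wrist view shows the bar at u=321, midway between the fingers (281 and 362), and casting that ray gives x≈0.467. Going down and gripping.

```bash
python3 -m crank '[[[0.001,0,-0.035,0],[0.001,0,-0.07,0],[0.001,0,-0.1,0],[0.001,0,-0.12,0],[0.001,0,-0.128,0]]]'
python3 -m crank '[[[0,0,0,0],[0,0,0,0],[0,0,0,0],[0,0,0,0]]]' 0 40
python3 -m crank '[[[0,0,0.005,0],[0.0005,0,0.012,0],[0.001,0,0.02,0]]]'
python3 -c "
from h import *
snap('side','s2')"
```

```text
t: 2.28
tool_pos: [0.4634, 0.1428, 0.0992]
tool_rot: [1.193, 1.221, -1.203]
contact_force: [-13.5, -2.8, 29.5]
opening: 0.0357
t: 2.62
tool_pos: [0.4668, 0.1437, 0.1043]
tool_rot: [1.196, 1.216, -1.196]
contact_force: [-2.1, -3.9, 0.2]
opening: 0.0086
t: 2.87
tool_pos: [0.4718, 0.1438, 0.1246]
tool_rot: [1.202, 1.208, -1.187]
contact_force: [23.3, -1.1, -13.7]
opening: 0.0087
```

View pics/s2.png

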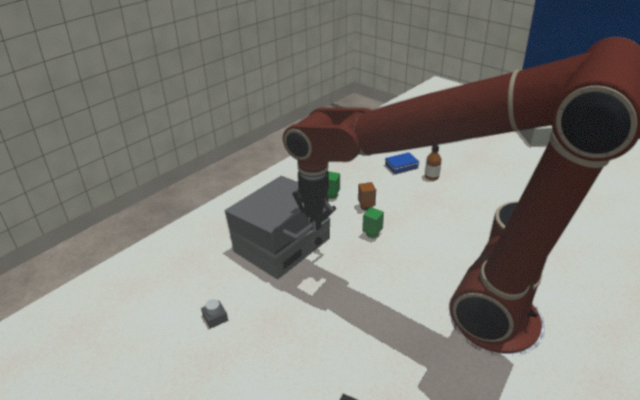

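The forward pull is because I left out most of the arc's x shift. The pads hold the bar (opening 8.7 mm), so I'll follow the arc properly from here.

```bash
python3 -m crank '[[[0.005,0,0.002,0],[0.0085,0,0.0125,0],[0.0125,0,0.023,0],[0.017,0,0.0335,0],[0.022,0,0.0435,0]]]'
python3 -m crank '[[[0.012,0,0.019,0],[0.0255,0,0.037,0],[0.041,0.0005,0.054,0],[0.058,0.001,0.069,0],[0.0765,0.0015,0.082,0]]]'
```

```text
t: 3.33
tool_pos: [0.4894, 0.1443, 0.1678]
tool_rot: [1.195, 1.218, -1.197]
contact_force: [-0.4, -0.7, -6.0]
opening: 0.0084
t: 3.75
tool_pos: [0.5658, 0.1463, 0.2527]
tool_rot: [1.195, 1.22, -1.196]
contact_force: [-4.6, -0.9, 0.0]
opening: 0.0084
```

```bash
python3 -m crank '[[[0.0195,0,0.011,0],[0.0405,0.0005,0.0205,0],[0.062,0.001,0.0275,0],[0.084,0.0015,0.0325,0],[0.1065,0.002,0.0355,0]]]'
python3 -m crank '[[[0.0225,0.0005,0.0005,0],[0.045,0.001,-0.0015,0],[0.0625,0.0015,-0.0045,0],[0.0675,0.0015,-0.0055,0],[0.0675,0.0015,-0.0055,0]]]'
python3 -c "
from h import *
snap('side','s3')"
```

```text
t: 4.17
tool_pos: [0.6748, 0.1491, 0.2909]
tool_rot: [1.201, 1.215, -1.189]
contact_force: [-1.4, 2.1, 2.2]
opening: 0.0084
t: 4.58
tool_pos: [0.7433, 0.1509, 0.2831]
tool_rot: [1.202, 1.214, -1.187]
contact_force: [2.8, 2.4, 3.3]
opening: 0.0083
```

View pics/s3.png

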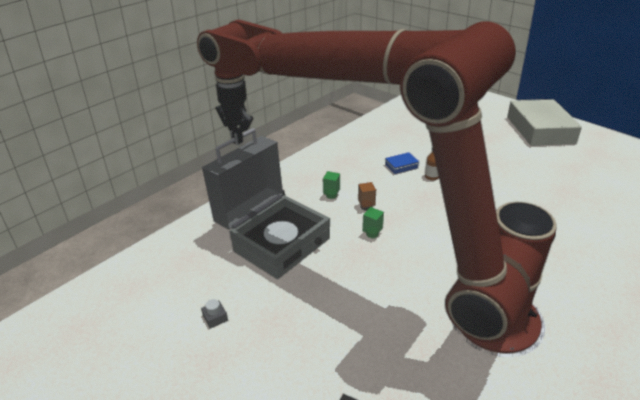

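The side view shows the hood held near its stop with the handle at (235,140), and the plate visible at (281,232). Releasing and backing straight up.

```bash
python3 -m crank '[[[0.0,0,0,0],[0,0,0,0],[0.005,0,0.01,0],[0.01,0,0.04,0],[0.01,0,0.08,0]]]' 0.75 20
python3 -m crank '[[[-0.03,-0.025,0,0],[-0.06,-0.05,0,0],[-0.08,-0.08,0,0],[-0.1,-0.11,0,0],[-0.12,-0.14,0,0]]]' 0.8
python3 -c "
from h import *
snap('side','s4');snap('top','t4')"
```

```text
t: 5.05
tool_pos: [0.7481, 0.1484, 0.3532]
tool_rot: [1.19, 1.224, -1.206]
contact_force: [-0.5, 1.1, -0.1]
opening: 0.0639
t: 5.47
tool_pos: [0.6278, 0.008, 0.3586]
tool_rot: [1.195, 1.218, -1.198]
contact_force: [0.9, -0.4, 0.6]
opening: 0.0682
```

View pics/s4.png

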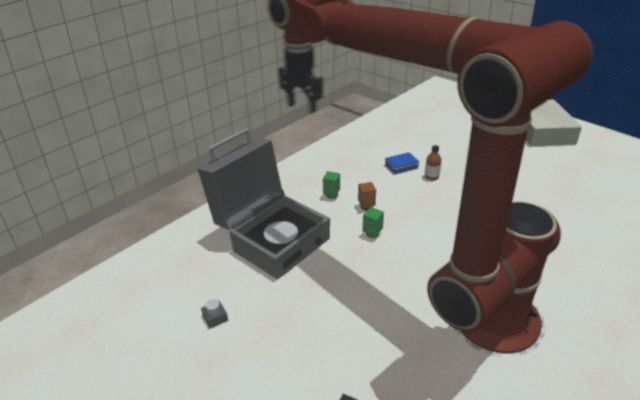

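View pics/t4.png

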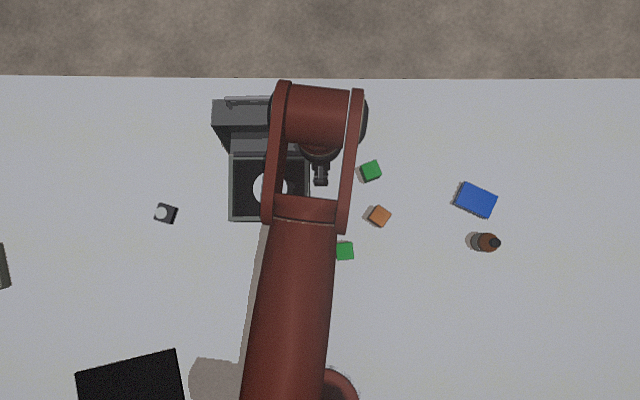

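The hood stands fully open by itself, handle at side (230,143), and the bystanders haven't moved. On to the jar, with the jaws along its 55.5° face normal.

```bash
python3 -m crank '[[[-0.0135,-0.02,-0.015,6.8],[-0.027,-0.04,-0.03,13.6],[-0.0405,-0.06,-0.045,20.4],[-0.054,-0.08,-0.06,27.2],[-0.0675,-0.1,-0.08,34]]]' 0.9
python3 -m crank '[[[-0.0135,-0.02,-0.02,6.7],[-0.027,-0.04,-0.04,13.4],[-0.04,-0.062,-0.06,20.2],[-0.0405,-0.062,-0.077,20.2],[-0.0405,-0.062,-0.077,20.2]]]'
python3 -c "
from h import *
o=get_obs();print(o['t'],o['tool_pos'],o['q'].round(3),R.from_rotvec(o['tool_rot']).as_matrix()[:,1].round(4))
snap('wrist','w5');snap('side','s5')"
```

```text
t: 5.98
tool_pos: [0.5618, -0.0913, 0.2791]
tool_rot: [0.743, 1.439, -0.744]
contact_force: [1.3, 0.4, 0.1]
opening: 0.0766
t: 6.4
tool_pos: [0.5187, -0.1524, 0.1971]
tool_rot: [0.478, 1.526, -0.477]
contact_force: [-0.4, 0.9, -0.9]
opening: 0.0766
6.4 [ 0.51873654 -0.15238901  0.19709643] [-0.423 -0.12   1.839 -0.     1.431 -1.385] [ 0.5722  0.8201 -0.0019]
```

View pics/w5.png

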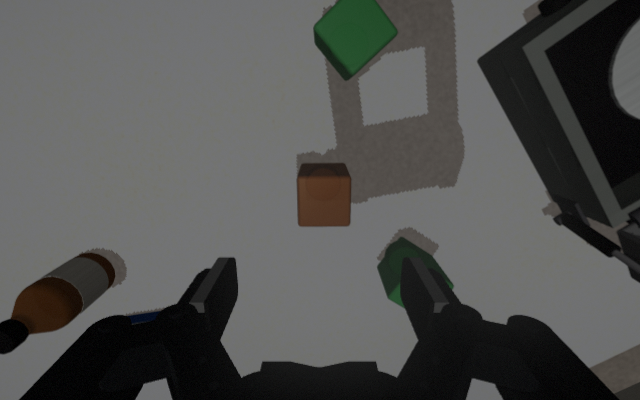

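```bash
python3 -c "
from h import *
im,d,m=load('w5'); print(m['xyz'])
hsv=cv2.cvtColor(im,cv2.COLOR_RGB2HSV);H,S,V=[hsv[...,k] for k in range(3)]
print([int(V[v,324]) for v in range(158,230,3)])
for u,v in ((299,226),(350,226),(298,184),(351,184),(324,205),(324,190),(324,220)): print(u,v,onz(m,u,v,.08).round(4),dep(m,d,u,v).round(4))
"
```

```text
[ 0.45608091 -0.1090195   0.34127056]
[82, 80, 37, 37, 45, 47, 61, 82, 84, 82, 81, 81, 80, 80, 78, 81, 82, 82, 80, 80, 80, 80, 79, 109]
299 226 [ 0.5302 -0.1821  0.08  ] [ 0.5524 -0.204   0.0014]
350 226 [ 0.5556 -0.1455  0.08  ] [ 0.5857 -0.1565  0.001 ]
298 184 [ 0.4991 -0.1606  0.08  ] [ 0.4991 -0.1606  0.0803]
351 184 [ 0.5245 -0.1241  0.08  ] [ 0.5452 -0.1287  0.001 ]
324 205 [ 0.5268 -0.1532  0.08  ] [ 0.5267 -0.1532  0.0802]
324 190 [ 0.5159 -0.1457  0.08  ] [ 0.5153 -0.1453  0.0823]
324 220 [ 0.538 -0.161  0.08 ] [ 0.5377 -0.1607  0.0811]
```

The jar's top face in the wrist view spans u 299–350 and ends at v=226, which puts its centre at about (0.5235, -0.151), face normal 55.2°, 45 mm wide and 80 mm high, so the checks agree. Going down to grip high on the body.

```bash
python3 -m crank '[[[0.0015,0.001,-0.035,0],[0.0015,0.001,-0.07,0],[0.0015,0.001,-0.105,0],[0.0015,0.001,-0.14,0],[0.0015,0.001,-0.1535,0]]]' 1 20
python3 -m crank '[[[0,0,0,0],[0,0,0,0],[0,0,0,0],[0,0,0,0]]]' 0 20
python3 -m crank '[[[0,0,0,0],[0,0,-0.001,0],[0,0,-0.002,0],[0,0,-0.003,0]]]'
python3 -c "
from h import *
o=get_obs();print(o['tool_pos'],o['opening'],o['contact_force'])
"
```

```text
t: 6.92
tool_pos: [0.522, -0.15, 0.0449]
tool_rot: [0.475, 1.523, -0.474]
contact_force: [-0.5, -0.3, -1.1]
opening: 0.0853
t: 7.25
tool_pos: [0.5259, -0.1525, 0.0516]
tool_rot: [0.474, 1.513, -0.475]
contact_force: [-0.0, 0.0, 1.3]
opening: 0.0457
t: 7.58
tool_pos: [0.5264, -0.153, 0.0514]
tool_rot: [0.474, 1.513, -0.475]
contact_force: [-8.9, 2.9, 24.4]
opening: 0.0458
[ 0.52638794 -0.1529776   0.05138172] 0.045839768877956544 [-8.89961879  2.87072773 24.35690487]
```

```bash
python3 -m crank '[[[0.0033,-0.0023,0.0005,0],[0.0066,-0.0046,0.001,0],[0.01,-0.007,0.0015,0],[0.01,-0.007,0.0015,0]]]'
python3 -c "
from h import *
o=get_obs();print(o['tool_pos'],o['opening'],o['contact_force'],o['wrist_torque'])
im,d,m=snap('side','s6');c=cv2.resize(im[80:230,300:450],None,fx=4,fy=4,interpolation=cv2.INTER_CUBIC); cv2.imwrite('pics/c6.png',c[...,::-1])
snap('wrist','w6')
"
```

```text
t: 7.92
tool_pos: [0.5358, -0.1596, 0.0511]
tool_rot: [0.475, 1.514, -0.475]
contact_force: [-3.3, 2.5, 13.1]
opening: 0.0458
[ 0.53575365 -0.15958243  0.05108251] 0.045836654454046166 [-3.33911873  2.48097022 13.05557582] [0.41915438 0.70413613 0.03257174]
```

View pics/c6.png

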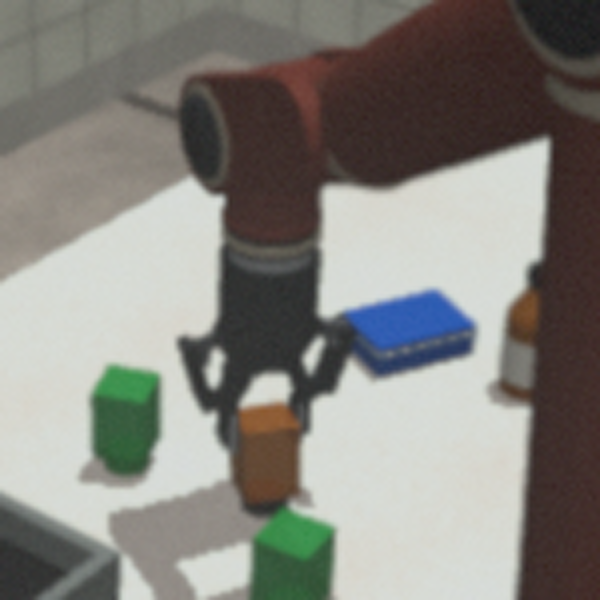

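View pics/w6.png

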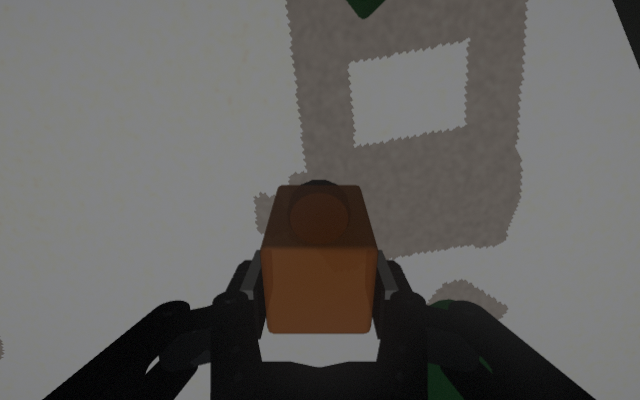

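```bash
cat > tilt.py <<'E'
from h import *
import sys
im,d,m=load(sys.argv[1])
b=np.array([.822,-.569])
u=int(sys.argv[2]) if len(sys.argv)>2 else 318
for v in range(int(sys.argv[3]) if len(sys.argv)>3 else 180,int(sys.argv[4]) if len(sys.argv)>4 else 345,8):
    p=dep(m,d,u,v); print(v,im[v,u],'s %.1f z %.1f'%(1000*(p[:2]-[.5235,-.151])@b,1000*p[2]))
E
python3 tilt.py w6
```

```text
180 [34 32 31] s -16.9 z 8.0
188 [41 30 23] s -17.9 z 29.7
196 [53 34 23] s -16.6 z 40.1
204 [52 32 21] s -15.0 z 48.1
212 [50 29 18] s -13.6 z 55.5
220 [52 31 18] s -12.8 z 63.7
228 [50 29 15] s -12.0 z 71.0
236 [52 29 16] s -11.2 z 77.4
244 [45 26 17] s -10.1 z 82.2
252 [82 49 27] s -8.2 z 85.3
260 [85 51 27] s -5.1 z 85.8
268 [85 52 29] s -0.9 z 84.3
276 [85 52 28] s 3.3 z 83.3
284 [85 51 26] s 6.5 z 83.8
292 [85 52 28] s 10.9 z 82.6
300 [86 53 30] s 15.1 z 82.0
308 [86 54 30] s 19.3 z 81.6
316 [84 52 30] s 23.1 z 81.8
324 [85 53 32] s 28.4 z 80.1
332 [81 51 32] s 32.6 z 80.1
340 [127 127 128] s 106.3 z 0.6
```

The wrist depth shows the jar leaning about 8–9°, with the side running from s=-18 at z=30 to s=-10 at z=82. So it is pivoting on its cap edge as planned, and I'll carry on along the arc.

```bash
python3 -m crank '[[[0.0053,-0.0036,0,0],[0.0104,-0.0072,0,0],[0.0156,-0.0108,-0.001,0],[0.0206,-0.0143,-0.002,0],[0.0256,-0.0177,-0.004,0]]]'
python3 -c "
from h import *
o=get_obs();print(o['tool_pos'],o['opening'],o['contact_force'],o['wrist_torque'])
snap('wrist','w7')
"; python3 tilt.py w7
```

```text
t: 8.43
tool_pos: [0.56, -0.1765, 0.0451]
tool_rot: [0.476, 1.517, -0.475]
contact_force: [-2.8, 1.6, 4.5]
opening: 0.0458
[ 0.55996877 -0.17651177  0.04511082] 0.04580719013138641 [-2.84932302  1.63119519  4.53746816] [ 0.51612624  0.59041598 -0.04009394]
180 [67 38 23] s 1.1 z 49.0
188 [67 40 22] s 3.4 z 54.1
196 [67 39 21] s 5.8 z 58.5
204 [66 37 20] s 8.2 z 61.8
212 [66 40 22] s 10.6 z 65.0
220 [65 39 21] s 12.6 z 69.1
228 [65 39 21] s 14.4 z 72.9
236 [66 40 21] s 16.8 z 75.2
244 [64 38 19] s 18.5 z 78.8
252 [66 39 20] s 19.7 z 83.1
260 [69 43 24] s 21.9 z 85.0
268 [74 46 26] s 23.7 z 87.6
276 [92 60 36] s 25.8 z 89.4
284 [84 52 29] s 30.0 z 87.9
292 [83 52 29] s 36.0 z 83.8
300 [83 52 31] s 41.9 z 80.3
308 [82 51 30] s 48.6 z 76.1
316 [83 53 32] s 55.8 z 71.9
324 [133 134 134] s 116.5 z 0.6
332 [134 134 134] s 122.7 z 1.4
340 [133 133 134] s 129.8 z 1.1
```

View pics/w7.png

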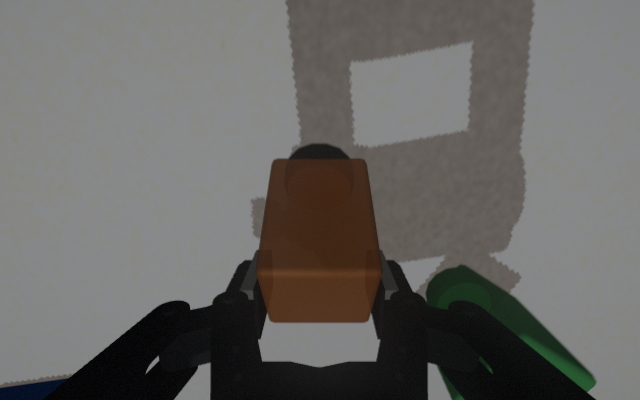

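```bash
python3 -m crank '[[[0.0048,-0.0034,-0.0023,0],[0.0095,-0.0066,-0.005,0],[0.0139,-0.0096,-0.0085,0],[0.018,-0.0125,-0.0125,0],[0.0219,-0.0151,-0.0165,0]]]'
python3 -c "
from h import *
o=get_obs();print(o['tool_pos'],o['opening'],o['contact_force'],o['wrist_torque'])
snap('wrist','w8')
"; python3 tilt.py w8
```

```text
t: 8.9
tool_pos: [0.5818, -0.1917, 0.0278]
tool_rot: [0.476, 1.517, -0.475]
contact_force: [-2.4, 0.6, 4.3]
opening: 0.0457
[ 0.58179785 -0.19172219  0.02783114] 0.04573171595151637 [-2.44988482  0.6131313   4.3327897 ] [ 0.50025652  0.50697276 -0.04148679]
180 [83 50 26] s 22.5 z 53.1
188 [85 51 28] s 25.0 z 55.4
196 [83 49 25] s 27.8 z 56.4
204 [84 50 26] s 30.0 z 59.4
212 [84 50 26] s 32.7 z 60.4
220 [84 49 24] s -6.4 z 171.3
228 [85 50 26] s 37.9 z 63.3
236 [84 49 25] s 40.4 z 64.8
244 [83 50 24] s 42.6 z 66.8
252 [85 51 27] s 44.0 z 70.3
260 [85 51 27] s 46.2 z 72.1
268 [85 51 28] s 49.6 z 71.5
276 [86 54 31] s 51.3 z 74.0
284 [88 55 33] s 53.1 z 76.2
292 [89 57 36] s 56.6 z 75.6
300 [89 58 37] s 57.7 z 78.7
308 [86 57 38] s 59.7 z 80.1
316 [139 139 140] s 123.1 z 1.0
324 [138 139 139] s 128.9 z 1.2
332 [138 139 141] s 135.3 z 0.9
340 [138 139 141] s 141.2 z 1.4
```

```bash
python3 -m crank '[[[0.0038,-0.0026,-0.0055,0],[0.0065,-0.0045,-0.011,0],[0.009,-0.0061,-0.016,0],[0.0112,-0.0077,-0.022,0],[0.0115,-0.0079,-0.0225,0]]]'
python3 -c "
from h import *
o=get_obs();print(o['tool_pos'],o['opening'],o['contact_force'],o['wrist_torque'])
snap('wrist','w9')
"; python3 tilt.py w9
```

```text
t: 9.37
tool_pos: [0.595, -0.2008, 0.0061]
tool_rot: [0.475, 1.512, -0.476]
contact_force: [1.1, -0.3, 6.0]
opening: 0.0459
[ 0.59502904 -0.20075369  0.00605942] 0.04590842409486189 [ 1.05917575 -0.29042273  5.98733226] [ 0.12443732 -0.03638096 -0.008138  ]
180 [97 59 32] s 34.5 z 46.8
188 [99 61 33] s 37.0 z 47.4
196 [98 62 34] s 39.5 z 48.4
204 [99 63 33] s 42.0 z 49.1
212 [100  62  34] s 44.7 z 49.4
220 [100  62  34] s 46.8 z 51.2
228 [101  63  35] s 49.5 z 51.6
236 [103  65  37] s 52.2 z 51.9
244 [103  65  38] s 54.3 z 53.7
252 [102  65  34] s 57.2 z 53.6
260 [103  66  39] s 59.8 z 54.3
268 [102  66  36] s 62.4 z 54.9
276 [103  66  37] s 64.9 z 55.8
284 [103  66  36] s 67.0 z 57.3
292 [104  65  38] s 69.9 z 57.5
300 [103  66  39] s 72.8 z 57.7
308 [102  64  37] s 75.6 z 58.2
316 [106  71  44] s 77.2 z 60.3
324 [105  69  43] s 80.3 z 60.3
332 [105  70  44] s 83.1 z 60.9
340 [138 139 140] s 138.6 z 1.3
```

View pics/w9.png

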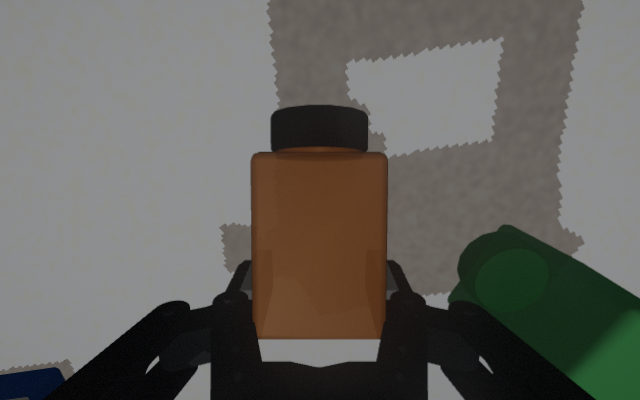

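```bash
python3 -m crank '[[[0.0007,-0.0005,-0.0015,0],[0.0013,-0.0009,-0.003,0],[0.0018,-0.0012,-0.0045,0],[0.0022,-0.0015,-0.006,0],[0.0022,-0.0015,-0.006,0]]]'
python3 -c "
from h import *
o=get_obs();print(o['tool_pos'],o['opening'],o['contact_force'],o['wrist_torque'])
snap('wrist','w10')
"; python3 tilt.py w10 | awk 'NR%3==1'
```

```text
t: 9.83
tool_pos: [0.5973, -0.2023, 0.001]
tool_rot: [0.474, 1.511, -0.476]
contact_force: [1.1, -1.1, 7.8]
opening: 0.0455
[ 0.5973134  -0.20231111  0.00100963] 0.04550672995425216 [ 1.13969188 -1.08767172  7.77666503] [ 0.12916764  0.04645181 -0.00092704]
180 [102  64  36] s 35.8 z 47.2
204 [101  63  34] s 43.2 z 48.6
228 [100  61  33] s 51.1 z 49.3
252 [99 60 31] s 58.6 z 51.2
276 [97 57 29] s 66.4 z 52.7
300 [98 59 31] s 74.9 z 53.6
324 [98 61 34] s 83.3 z 54.9
```

```bash
python3 -m crank '[[[0.0004,-0.0003,-0.0015,0],[0.0008,-0.0005,-0.003,0],[0.0008,-0.0005,-0.004,0],[0.0008,-0.0005,-0.004,0]]]'
python3 -c "
from h import *
o=get_obs();print(o['tool_pos'],o['opening'],o['contact_force'],o['wrist_torque'])
snap('wrist','w11')
"; python3 tilt.py w11 | awk 'NR%3==1'
```

```text
t: 10.22
tool_pos: [0.5987, -0.2032, -0.0021]
tool_rot: [0.474, 1.51, -0.476]
contact_force: [2.0, -1.2, 8.9]
opening: 0.0456
[ 0.59867683 -0.20320483 -0.00212157] 0.04563299442969945 [ 2.01085174 -1.23069833  8.8866098 ] [ 0.12747487  0.14836236 -0.07443259]
180 [105  69  39] s 36.4 z 47.9
204 [103  65  37] s 43.6 z 48.7
228 [102  64  34] s 51.6 z 48.6
252 [99 60 31] s 59.5 z 49.1
276 [98 59 30] s 68.3 z 49.0
300 [96 58 30] s 75.4 z 51.9
324 [96 59 33] s 84.6 z 52.1
```

```bash
python3 -m crank '[[[0.0003,-0.0002,-0.001,0],[0.0005,-0.0003,-0.002,0],[0.0005,-0.0003,-0.003,0],[0.0005,-0.0003,-0.003,0]]]'
python3 -c "
from h import *
o=get_obs();print(o['tool_pos'],o['opening'],o['contact_force'],o['wrist_torque'])
snap('wrist','w12')
"; python3 tilt.py w12 | awk 'NR%3==1'
```

```text
t: 10.6
tool_pos: [0.5987, -0.2032, -0.0023]
tool_rot: [0.474, 1.514, -0.476]
contact_force: [-10.0, 3.0, 27.9]
opening: 0.0459
[ 0.59870284 -0.20320152 -0.00231379] 0.045910113794317954 [-10.00106677   2.96684608  27.85424319] [ 0.8199549   1.87687173 -0.13834566]
180 [107  69  42] s 37.0 z 46.4
204 [103  65  36] s 44.1 z 47.9
228 [102  63  34] s 51.8 z 48.5
252 [99 60 30] s 59.3 z 49.9
276 [98 60 31] s 67.5 z 50.6
300 [95 56 28] s 76.4 z 50.7
324 [95 56 30] s 85.5 z 51.1
```

The fingertips have just reached the bench and the jar is within about 4–5° of lying flat. I'll ease off the press and let go.

```bash
python3 -m crank '[[[0,0,0.0015,0],[0,0,0.003,0],[0,0,0.003,0]]]'
python3 -m crank '[[[0,0,0,0],[0,0,0,0],[0,0,0.003,0],[0,0,0.006,0]]]' 1
python3 -m crank '[[[0,0,0.03,0],[0,0,0.06,0],[0,0,0.09,0],[0,0,0.11,0],[0,0,0.11,0]]]'
python3 -c "
from h import *
o=get_obs();print(o['tool_pos'],o['opening'],o['contact_force'],o['q'].round(3))
snap('wrist','w13');snap('side','s13');snap('top','t13')
"
```

```text
t: 10.9
tool_pos: [0.5987, -0.2032, -0.0022]
tool_rot: [0.474, 1.511, -0.476]
contact_force: [-0.2, 0.0, 10.1]
opening: 0.0459
t: 11.23
tool_pos: [0.5952, -0.2014, -0.0008]
tool_rot: [0.476, 1.52, -0.475]
contact_force: [-1.6, 0.1, -0.1]
opening: 0.0851
t: 11.65
tool_pos: [0.5992, -0.2032, 0.1163]
tool_rot: [0.474, 1.508, -0.476]
contact_force: [0.6, -0.5, 0.8]
opening: 0.0853
[ 0.59922781 -0.20317024  0.11630675] 0.08527858165331818 [ 0.60458538 -0.54617791  0.81471098] [-0.444  0.158  1.698  0.     1.276 -1.408]
```

View pics/w13.png

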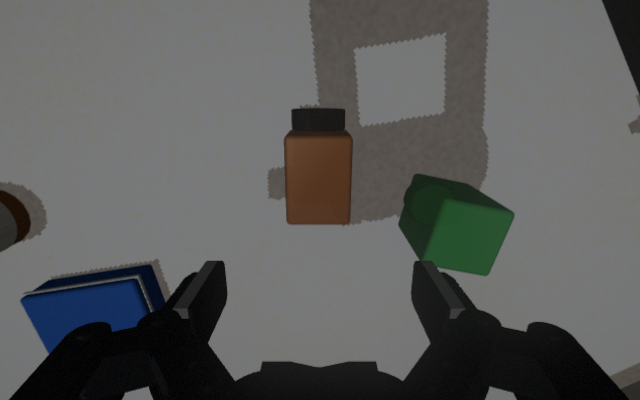

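View pics/s13.png

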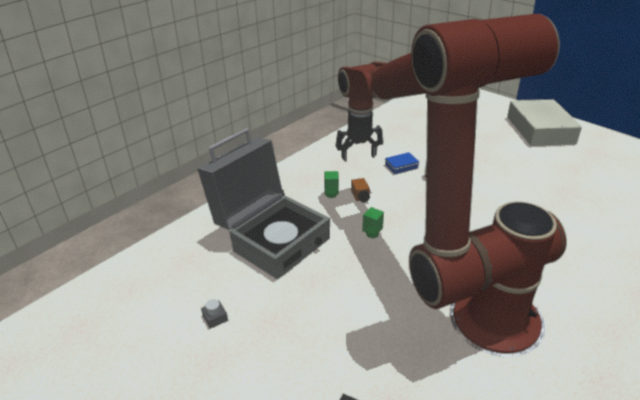

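```bash
python3 -c "
from h import *
im,d,m=load('w13'); b=np.array([.822,-.569]);a=np.array([.569,.822])
def f(u,v,z):
    p=onz(m,u,v,z); q=p[:2]-[.5235,-.151]; print(u,v,p.round(4),'s %.1f a %.1f'%(1e3*q@b,1e3*q@a), dep(m,d,u,v).round(4))
for u,v in ((286,220),(351,220),(319,222.5),(286,140),(351,140),(319,134),(319,180)): f(u,v,.046)
f(319,109,.042)
o=get_obs()['tool_pos']; q=o[:2]-[.5235,-.151]; print('tool s %.1f a %.1f'%(1e3*q@b,1e3*q@a))
"
```

```text
286 220 [ 0.5897 -0.2253  0.046 ] s 96.7 a -23.4 [ 0.5901 -0.2258  0.0443]
351 220 [ 0.6161 -0.1872  0.046 ] s 96.7 a 23.0 [ 0.6334 -0.1932  0.0012]
319 222.5 [ 0.6047 -0.207   0.046 ] s 98.6 a 0.1 [ 0.6044 -0.2069  0.0468]
286 140 [ 0.5443 -0.1916  0.046 ] s 40.2 a -21.5 [ 0.5443 -0.1915  0.0466]
351 140 [ 0.5687 -0.1565  0.046 ] s 40.3 a 21.2 [ 0.5685 -0.1565  0.0471]
319 134 [ 0.5535 -0.1716  0.046 ] s 36.3 a 0.2 [ 0.554  -0.1719  0.0406]
319 180 [ 0.579  -0.1892  0.046 ] s 67.3 a 0.2 [ 0.5787 -0.189   0.0473]
319 109 [ 0.5407 -0.1627  0.042 ] s 20.8 a 0.2 [ 0.5414 -0.1631  0.019 ]
tool s 87.8 a -0.5
```

The jar now lies on its side, released: wrist body u 286–352, v 137–223, cap at v≈109–130. In world terms the base edge is at s≈99 and the shoulder at s≈35, with the top face at 46 mm as it should be. The rest of the scene is unchanged. Next I take it again near the cap end and test whether it pivots under its own weight.

```bash
python3 -m crank '[[[-0.0345,0.0239,0,0],[-0.0345,0.0239,-0.03,0],[-0.0345,0.0239,-0.06,0],[-0.0345,0.0239,-0.085,0],[-0.0345,0.0239,-0.1,0]]]' 1
python3 -m crank '[[[0,0,0,0],[0,0,0,0]]]'
python3 -c "
from h import *
o=get_obs();print(o['tool_pos'],o['opening'],o['contact_force'])
b=np.array([.822,-.569]);a=np.array([.569,.822]);q=o['tool_pos'][:2]-[.5235,-.151]; print('tool s %.1f a %.1f'%(1e3*q@b,1e3*q@a))
"
```

```text
t: 12.22
tool_pos: [0.5574, -0.1759, 0.0041]
tool_rot: [0.477, 1.527, -0.475]
contact_force: [-0.8, 0.2, -0.1]
opening: 0.0853
t: 12.38
tool_pos: [0.5593, -0.1768, 0.007]
tool_rot: [0.476, 1.524, -0.475]
contact_force: [0.1, 0.1, 0.9]
opening: 0.0857
[ 0.55925579 -0.17682596  0.00699722] 0.08568837168448673 [0.13149894 0.07419998 0.93615194]
tool s 44.1 a -0.9
```

```bash
python3 -m crank '[[[0.001,-0.0007,0,0],[0.002,-0.0014,0,0],[0.002,-0.0014,0,0],[0.002,-0.0014,0,0]]]' 0 20
python3 -m crank '[[[0,0,0.02,0],[0,0,0.04,0],[0,0,0.06,0],[0,0,0.08,0],[0,0,0.08,0]]]'
python3 -c "
from h import *
o=get_obs();print(o['tool_pos'],o['opening'],o['contact_force'],o['wrist_torque'])
snap('wrist','w14')"; python3 tilt.py w14 318 100 345
```

```text
t: 12.72
tool_pos: [0.5647, -0.1798, 0.0114]
tool_rot: [0.475, 1.515, -0.475]
contact_force: [0.7, 0.7, 4.8]
opening: 0.0459
t: 13.13
tool_pos: [0.5664, -0.1805, 0.095]
tool_rot: [0.474, 1.509, -0.476]
contact_force: [1.2, -0.6, -0.3]
opening: 0.0459
[ 0.56638181 -0.18054108  0.09504435] 0.04586111214209204 [ 1.22634627 -0.57463644 -0.33378877] [-0.00400364 -0.05947617 -0.06332783]
100 [97 92 88] s -24.6 z 2.1
108 [97 92 88] s -19.2 z 0.7
116 [101  96  91] s -13.7 z 0.3
124 [98 94 89] s -8.2 z 1.0
132 [99 95 90] s -2.5 z 1.1
140 [105 102  98] s 3.0 z 2.6
148 [103 100  96] s 9.1 z 1.2
156 [104 100  97] s 14.9 z 1.6
164 [97 92 87] s 20.9 z 1.8
172 [97 92 86] s 27.2 z 0.7
180 [102  96  92] s 33.4 z 0.7
188 [102  97  92] s 39.7 z 0.9
196 [99 94 90] s 46.1 z 1.0
204 [80 75 72] s 52.4 z 1.6
212 [24 25 24] s -26.6 z 237.9
220 [23 22 20] s 23.7 z 109.3
228 [22 21 21] s 23.1 z 119.5
236 [21 20 19] s 23.8 z 125.7
244 [19 17 17] s 27.2 z 125.6
252 [17 12 14] s 30.6 z 125.7
260 [18 15 13] s 33.8 z 126.2
268 [49 29 16] s 38.2 z 124.6
276 [60 37 18] s 39.4 z 128.7
284 [89 54 30] s 41.7 z 130.7
292 [90 54 28] s 45.0 z 131.0
300 [90 53 28] s 48.9 z 130.6
308 [89 54 29] s 52.7 z 130.5
316 [89 52 27] s 56.5 z 130.5
324 [88 52 26] s 60.6 z 130.2
332 [89 53 28] s 63.2 z 131.6
340 [89 53 28] s 68.0 z 130.7
```

View pics/w14.png

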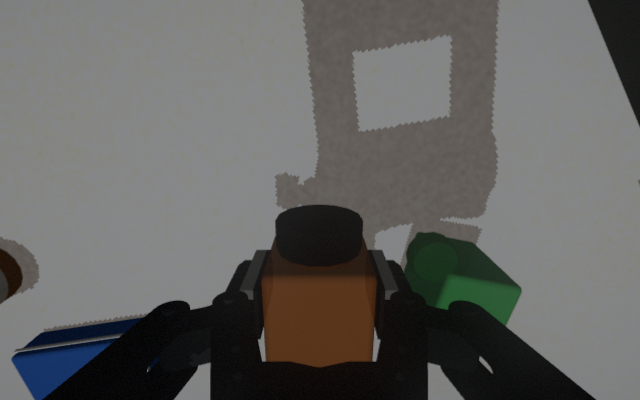

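It stays level, because the pads' friction holds it. So I'll tip it on an edge instead: rest the cap on the rim of the chamber's front wall (fixed) with the base hanging outside, and turn it down there. First I need the rim and knob positions.

```bash
python3 - <<'E'
from h import *
im,d,m=load('s13')
def onx(u,v,x):
    o,r=ray(m,u,v); return o+r*(x-o[0])/r[0]
for u,v in ((318,240.7),(293,259)): print(onx(u,v,.507).round(3), dep(m,d,u,v).round(3))
c=cv2.resize(im[130:285,190:345],None,fx=4,fy=4,interpolation=cv2.INTER_CUBIC); cv2.imwrite('pics/c13.png',c[...,::-1])
im,d,m=load('t13')
c=cv2.resize(im[80:240,200:400],None,fx=4,fy=4,interpolation=cv2.INTER_CUBIC); cv2.imwrite('pics/ct13.png',c[...,::-1])
E
```

```text
[0.507 0.093 0.028] [0.497 0.104 0.041]
[0.507 0.194 0.029] [0.502 0.199 0.036]
```

View pics/c13.png

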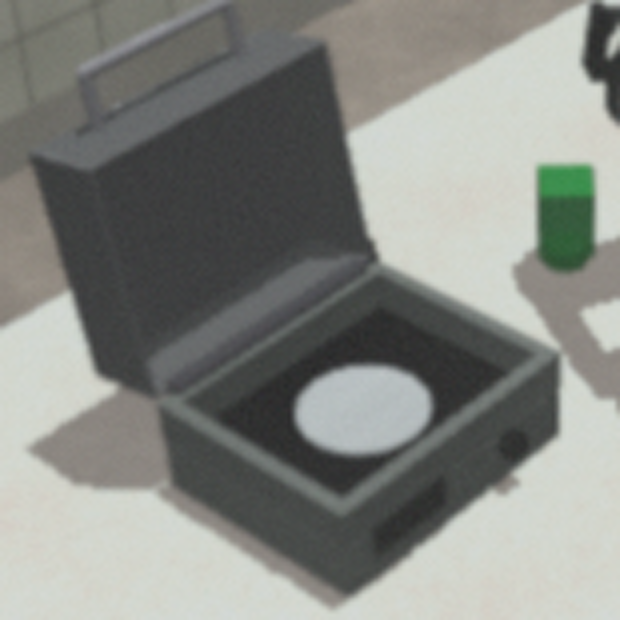

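View pics/ct13.png

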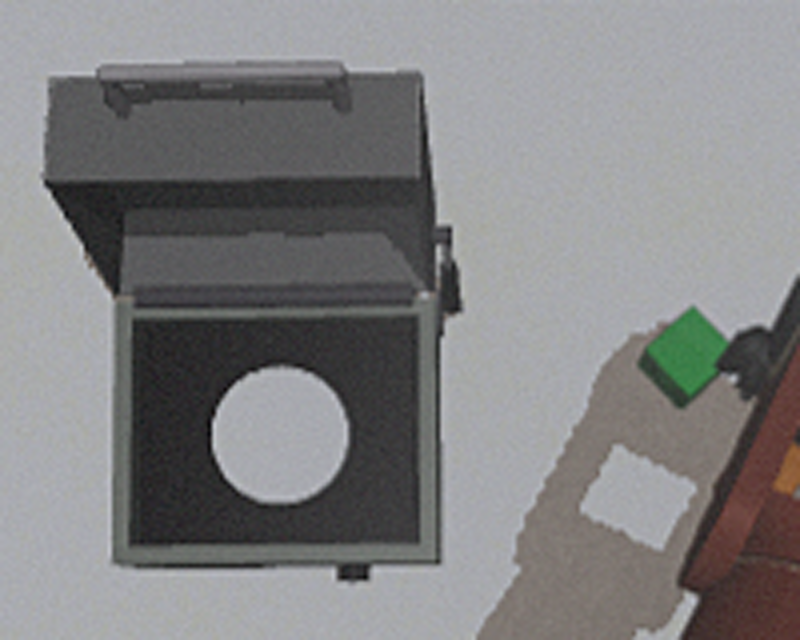

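```bash
python3 - <<'E'
from h import *
im,d,m=load('t13')
P=lambda x,y,z: onz(m,200+x/4-.375,80+y/4-.375,z).round(4)
print('front L',P(113,563,.077),'front R',P(440,562,.077),'back L',P(117,298,.077),'backR',P(434,293,.077))
print('inner fr L',P(131,545,.077),'inner fr R',P(419,545,.077),'inner bk R',P(418,315,.077))
V=im.max(2).astype(int); g=(V>120)&(im.min(2)>110); g[:165]=0; g[210:]=0; g[:,245:]=g[:,245:]; g[:,:240]=0; g[:,300:]=0
n,l,s,c=cv2.connectedComponentsWithStats(g.astype(np.uint8)); 
for i in range(1,n):
    if s[i,4]>300: print('plate',c[i],s[i],onz(m,*c[i],.05).round(4), [onz(m,s[i,0]-.5,c[i][1],.05)[1].round(4),onz(m,s[i,0]+s[i,2]-.5,c[i][1],.05)[1].round(4)])
E
```

```text
front L [0.5024 0.2554 0.077 ] front R [0.5067 0.0349 0.077 ] back L [0.6836 0.2595 0.077 ] backR [0.6898 0.0425 0.077 ]
inner fr L [0.5147 0.2436 0.077 ] inner fr R [0.5179 0.0492 0.077 ] inner bk R [0.6745 0.0531 0.077 ]
plate [269.52216216 188.37405405] [253 172  34  34 925] [0.594  0.1492 0.05  ] [np.float64(0.1966), np.float64(0.1019)]
```

```bash
python3 -m crank '[[[0,0.02,0.02,-6.8],[-0.001,0.05,0.03,-13.6],[-0.003,0.08,0.03,-20.4],[-0.004,0.11,0.03,-27.2],[-0.005,0.135,0.03,-34]]]'
python3 -m crank '[[[0,0.025,0,-6.8],[-0.001,0.045,0,-13.6],[-0.001,0.0585,0,-20.1],[-0.001,0.0585,0,-20.1],[-0.001,0.0585,0,-20.1]]]'
python3 -c "
from h import *
o=get_obs();print(o['tool_pos'],o['opening'],o['contact_force'],R.from_rotvec(o['tool_rot']).as_matrix()[:,1].round(4))
snap('wrist','w15');snap('side','s15')
im,d,m=load('w15')
for v in range(200,345,8):
    p=dep(m,d,318,v); print(v,im[v,318],p.round(4))
"
```

```text
t: 13.6
tool_pos: [0.5571, -0.0423, 0.118]
tool_rot: [0.936, 1.363, -0.937]
contact_force: [-0.3, 0.7, -1.7]
opening: 0.0457
t: 14.02
tool_pos: [0.5564, 0.0148, 0.118]
tool_rot: [1.191, 1.222, -1.194]
contact_force: [-0.4, 0.4, -0.8]
opening: 0.0458
[0.5563938  0.01477592 0.11799493] 0.04579578099768543 [-0.36931313  0.44481421 -0.75817649] [ 0.9997  0.0232 -0.0027]
200 [148 141 136] [0.5555 0.0112 0.0021]
208 [33 33 34] [0.5553 0.0434 0.1184]
216 [34 34 34] [0.5554 0.0431 0.1285]
224 [36 35 34] [0.5554 0.0427 0.1371]
232 [35 34 33] [0.5555 0.0433 0.1471]
240 [38 34 33] [0.5555 0.0413 0.1501]
248 [37 33 32] [0.5549 0.0918 0.2615]
256 [38 33 32] [0.5557 0.0338 0.1486]
264 [37 29 28] [0.5558 0.0306 0.1491]
272 [74 52 35] [0.5558 0.0274 0.1498]
280 [122  80  47] [0.5559 0.026  0.1533]
288 [138  90  53] [0.556  0.0219 0.1523]
296 [137  89  52] [0.556  0.0196 0.1544]
304 [136  87  49] [0.5561 0.0148 0.1526]
312 [136  88  49] [0.5562 0.0118 0.1537]
320 [136  87  49] [0.5563 0.0081 0.1537]
328 [135  86  49] [0.5564 0.0039 0.1533]
336 [135  85  47] [ 0.5565 -0.0011  0.152 ]
344 [134  85  47] [ 0.5566 -0.0038  0.1535]
```

View pics/w15.png

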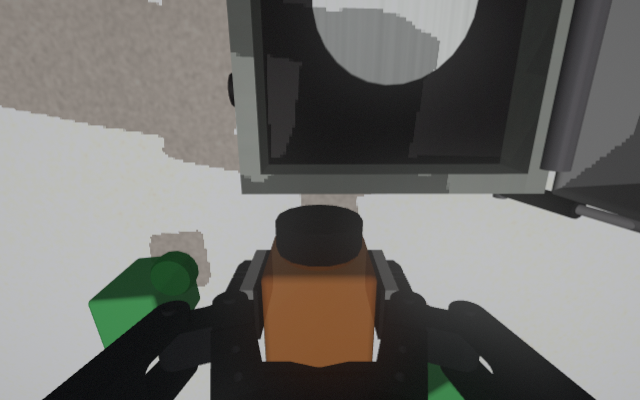

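View pics/s15.png

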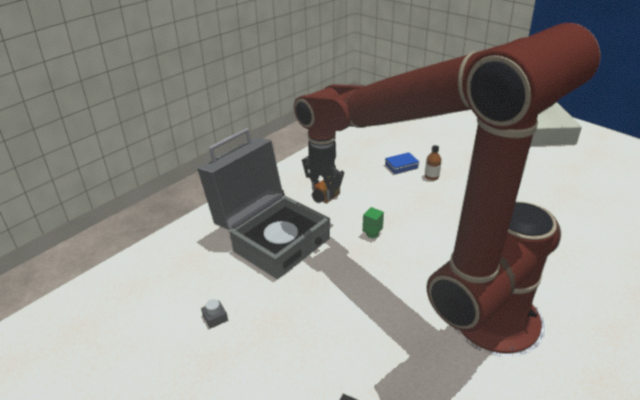

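```bash
python3 - <<'E'
from h import *
im,d,m=load('w15')
for u,v in ((250,193),(318,193),(318,192),(420,193)): print(onz(m,u,v,.077).round(4))
for u,v in ((505,197),(540,203),(575,211),(610,217)): print('strut',dep(m,d,u,v).round(3))
for u,v in ((455,310),(420,295)): print('knuckle',dep(m,d,u,v).round(3))
E
```

```text
[0.5145 0.0379 0.077 ]
[0.5552 0.0389 0.077 ]
[0.5552 0.0395 0.077 ]
[0.6163 0.0404 0.077 ]
strut [0.694 0.027 0.033]
strut [0.698 0.032 0.064]
strut [0.708 0.033 0.081]
strut [0.714 0.035 0.098]
knuckle [0.601 0.027 0.171]
knuckle [ 0.653 -0.08   0.001]
```

Rim edge measured at y≈0.039, strut well away at x≥0.69, cap overlapping the rim by about 5 mm. Lowering to start the turn.

```bash
python3 -m crank '[[[0,0,-0.02,0],[0,0,-0.032,0],[0,-0.0005,-0.036,0],[0,-0.001,-0.04,0],[0,-0.001,-0.042,0]]]'
cat > tilt2.py <<'E'
from h import *
import sys
o=get_obs();print(o['t'],o['tool_pos'].round(4),o['opening'],o['contact_force'].round(1),o['wrist_torque'].round(2))
im,d,m=snap('wrist',sys.argv[1])
for v in range(180,368,8):
    p=dep(m,d,318,v)
    if p[2]>.03: print(v,im[v,318],'y %.1f z %.1f'%(p[1]*1e3,p[2]*1e3))
E
python3 tilt2.py w16
```

```text
t: 14.53
tool_pos: [0.5572, 0.0109, 0.0794]
tool_rot: [1.19, 1.218, -1.198]
contact_force: [-8.4, -6.3, 14.5]
opening: 0.0456
14.5333 [0.5572 0.0109 0.0794] 0.04563112342836136 [-8.4 -6.3 14.5] [-0.78  1.55  0.24]
180 [57 59 56] y 50.8 z 70.5
188 [87 89 85] y 49.1 z 79.0
196 [85 88 84] y 44.7 z 77.1
204 [28 27 27] y 41.7 z 80.3
212 [28 28 28] y 41.0 z 89.3
220 [33 32 31] y 40.0 z 96.6
228 [33 32 31] y 39.2 z 103.6
236 [35 32 32] y 38.3 z 109.4
244 [37 34 34] y 37.2 z 114.1
252 [37 33 33] y 34.1 z 114.5
260 [37 32 31] y 30.4 z 113.9
268 [40 33 30] y 26.8 z 113.5
276 [91 57 33] y 21.9 z 111.1
284 [117  77  47] y 21.2 z 115.8
292 [147  96  56] y 18.9 z 117.6
300 [148  96  56] y 14.6 z 116.5
308 [147  95  55] y 10.8 z 116.4
316 [148  96  55] y 6.6 z 115.6
324 [147  95  54] y 2.7 z 115.6
332 [147  95  55] y -2.0 z 114.5
340 [148  96  55] y -6.1 z 114.4
348 [146  95  54] y -11.0 z 113.4
356 [146  94  53] y -15.6 z 113.0
364 [146  95  53] y -20.9 z 112.0
```

View pics/w16.png

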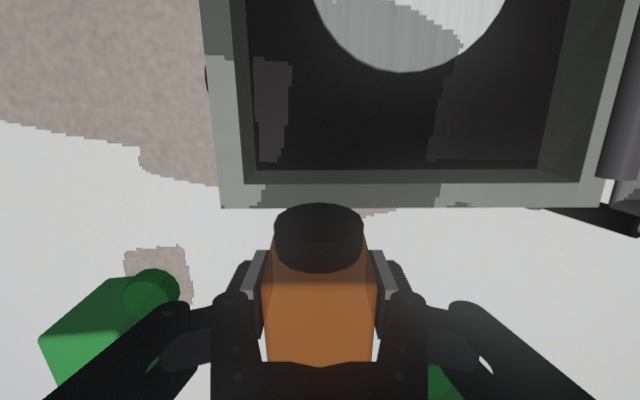

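```bash
python3 -m crank '[[[0,0.003,0,0],[0,0.005,-0.002,0],[0,0.0055,-0.005,0],[0,0.005,-0.008,0]]]'
python3 tilt2.py w17 | awk 'NR<3||NR%3==0'
```

```text
t: 14.92
tool_pos: [0.5594, 0.0137, 0.0749]
tool_rot: [1.188, 1.211, -1.197]
contact_force: [-8.7, -12.8, 20.6]
opening: 0.0457
14.9167 [0.5594 0.0137 0.0749] 0.04568408909305146 [ -8.7 -12.8  20.6] [-1.65  1.7   0.3 ]
180 [61 63 61] y 50.6 z 53.6
188 [61 62 60] y 51.0 z 70.8
212 [29 28 28] y 43.9 z 84.7
236 [33 32 32] y 40.8 z 103.5
260 [36 33 32] y 36.5 z 115.0
284 [68 44 30] y 25.3 z 112.8
308 [152  99  57] y 15.6 z 114.0
332 [151  98  55] y 2.4 z 111.6
356 [150  97  56] y -12.8 z 108.3
```

```bash
python3 -m crank '[[[0,-0.0005,-0.002,0],[0,-0.001,-0.004,0],[0,-0.002,-0.0065,0],[0,-0.003,-0.009,0],[0,-0.003,-0.009,0]]]'
python3 tilt2.py w18 | awk 'NR<3||NR%3==0'
```

```text
t: 15.38
tool_pos: [0.5592, 0.012, 0.0637]
tool_rot: [1.193, 1.213, -1.195]
contact_force: [-3.5, -7.8, 9.6]
opening: 0.0459
15.3833 [0.5592 0.012  0.0637] 0.04587428275435653 [-3.5 -7.8  9.6] [-0.91  0.53  0.08]
180 [60 63 61] y 50.9 z 50.3
188 [63 65 62] y 50.6 z 64.4
212 [34 33 34] y 44.4 z 79.9
236 [34 33 33] y 38.5 z 91.5
260 [32 29 29] y 33.3 z 101.3
284 [36 31 29] y 28.3 z 109.5
308 [36 28 25] y 16.7 z 107.0
332 [148  97  55] y 5.9 z 106.8
356 [147  95  54] y -19.4 z 92.0
```

View pics/w18.png

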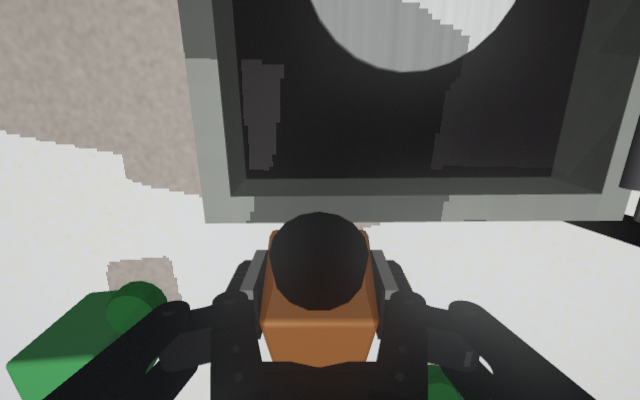

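The cap face now runs from y=44/z=80 to y=28/z=110, so the jar is tipped about 30° toward cap-up. Continuing.

```bash
python3 -m crank '[[[0,-0.001,-0.0027,0],[0,-0.0015,-0.0054,0],[0,-0.0015,-0.008,0],[0,-0.0015,-0.0104,0],[0,-0.0015,-0.0104,0]]]'
python3 tilt2.py w19 | awk 'NR<3||NR%2==0'
```

```text
t: 15.85
tool_pos: [0.5592, 0.0117, 0.0525]
tool_rot: [1.194, 1.214, -1.194]
contact_force: [-0.1, -5.6, 6.4]
opening: 0.0456
15.85 [0.5592 0.0117 0.0525] 0.045581564012477246 [-0.1 -5.6  6.4] [-0.53  0.06  0.02]
180 [30 30 31] y 52.7 z 47.9
196 [63 64 62] y 50.5 z 67.0
212 [94 97 93] y 47.1 z 77.4
228 [33 31 32] y 42.3 z 82.4
244 [32 31 31] y 37.2 z 85.8
260 [31 30 30] y 33.7 z 91.8
276 [33 31 31] y 28.8 z 94.5
292 [34 30 29] y 24.6 z 98.2
308 [37 34 31] y 20.6 z 101.8
324 [42 38 38] y 17.5 z 106.1
340 [153 103  65] y 3.3 z 97.3
```

```bash
python3 -m crank '[[[0,0,-0.002,0],[0,0,-0.0045,0],[0,0.0005,-0.007,0],[0,0.001,-0.009,0],[0,0.001,-0.009,0]]]'
python3 tilt2.py w20 | awk 'NR<3||NR%2==0'
```

```text
t: 16.32
tool_pos: [0.5597, 0.0128, 0.0435]
tool_rot: [1.195, 1.213, -1.193]
contact_force: [1.0, -5.0, 4.2]
opening: 0.0455
16.3167 [0.5597 0.0128 0.0435] 0.04547838627019478 [ 1.  -5.   4.2] [-0.47 -0.17 -0.02]
180 [28 26 27] y 55.9 z 47.5
196 [64 65 63] y 50.5 z 54.5
212 [62 64 62] y 50.9 z 76.1
228 [95 97 94] y 45.2 z 77.6
244 [33 32 32] y 40.7 z 81.7
260 [38 34 36] y 35.5 z 84.0
276 [37 35 35] y 30.9 z 87.3
292 [38 36 36] y 26.5 z 90.4
308 [40 37 37] y 21.8 z 93.0
324 [42 39 39] y 16.6 z 94.7
340 [45 44 43] y 12.2 z 97.3
```

View pics/w20.png

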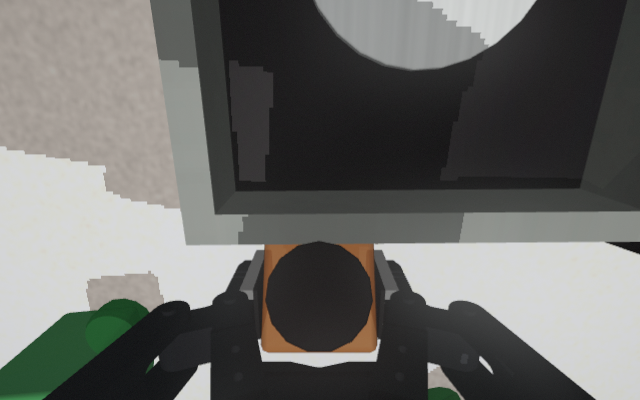

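```bash
python3 -m crank '[[[0,-0.008,0,0],[0,-0.02,0,0],[0,-0.02,-0.004,0],[0,-0.02,-0.008,0],[0,-0.02,-0.011,0]]]'
python3 tilt2.py w21 | awk 'NR<3||NR%2==0'
```

```text
t: 16.78
tool_pos: [0.5577, -0.006, 0.0339]
tool_rot: [1.193, 1.22, -1.198]
contact_force: [-16.0, 2.2, 39.6]
opening: 0.0459
16.7833 [ 0.5577 -0.006   0.0339] 0.0459056022900442 [-16.    2.2  39.6] [ 0.    3.35 -0.13]
180 [92 94 90] y 46.9 z 78.2
196 [94 95 91] y 41.5 z 78.0
244 [47 44 42] y 21.4 z 71.5
260 [43 40 39] y 16.8 z 74.8
276 [40 37 36] y 12.2 z 78.0
292 [40 38 37] y 6.8 z 79.7
308 [37 33 34] y 2.9 z 83.3
324 [40 37 36] y -1.7 z 85.9
340 [43 40 38] y -6.2 z 88.4
```

```bash
python3 -m crank '[[[0,-0.003,0.002,0],[0,-0.0065,0.002,0],[0,-0.0095,0.002,0],[0,-0.014,0.0015,0],[0,-0.0188,0.001,0]]]'
python3 tilt2.py w22 | awk 'NR<3||NR%2==0'
```

```text
t: 17.25
tool_pos: [0.5582, -0.0228, 0.0327]
tool_rot: [1.198, 1.22, -1.193]
contact_force: [-1.0, 5.1, 6.6]
opening: 0.0458
17.25 [ 0.5582 -0.0228  0.0327] 0.04581481491890008 [-1.   5.1  6.6] [ 0.99  0.27 -0.03]
236 [59 43 34] y -1.0 z 50.4
252 [31 27 24] y 0.6 z 68.9
268 [37 32 31] y -0.1 z 79.5
284 [30 27 26] y -5.7 z 80.6
300 [28 25 24] y -10.8 z 82.3
316 [27 23 24] y -15.3 z 84.9
332 [23 21 18] y -21.4 z 85.4
348 [24 22 21] y -26.8 z 86.7
364 [74 74 76] y -31.1 z 89.4
```

```bash
python3 -m crank '[[[0,-0.004,-0.0005,0],[0,-0.008,-0.0015,0],[0,-0.011,-0.0027,0],[0,-0.014,-0.004,0],[0,-0.0155,-0.0045,0]]]'
python3 tilt2.py w23 | awk 'NR<3||NR%2==0'
```

```text
t: 17.72
tool_pos: [0.5584, -0.0389, 0.0277]
tool_rot: [1.198, 1.218, -1.193]
contact_force: [0.8, 2.4, 4.9]
opening: 0.0457
17.7167 [ 0.5584 -0.0389  0.0277] 0.04573085649873074 [0.8 2.4 4.9] [ 0.79 -0.03 -0.01]
228 [49 33 24] y -15.5 z 40.2
244 [48 32 21] y -15.0 z 57.8
260 [106  67  37] y -17.8 z 65.7
276 [17 12 10] y -18.1 z 76.3
292 [18 12 10] y -21.6 z 80.5
308 [14  9  9] y -27.5 z 80.7
324 [13  9 11] y -33.9 z 80.6
340 [11  6  9] y -39.5 z 81.8
356 [10 11 10] y -46.5 z 81.4
```

View pics/w23.png

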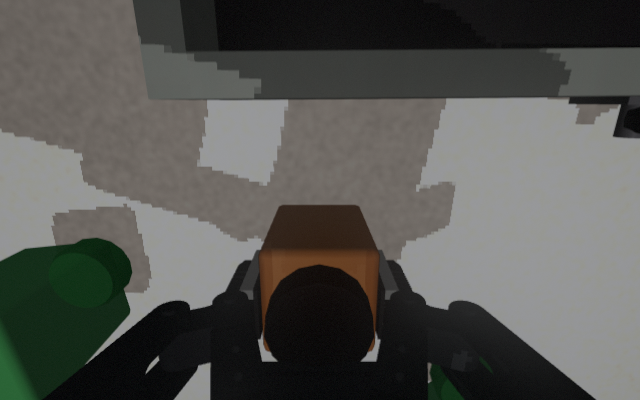

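Nearly upright, cap up: the cap face is level to about 2° at z≈81. I'll press lightly to square it on the bench, then lift.

```bash
python3 -m crank '[[[0,-0.001,-0.001,0],[0,-0.0015,-0.0025,0],[0,-0.0015,-0.0025,0]]]'
python3 tilt2.py w24 | awk 'NR<3||NR%2==0'
```

```text
t: 18.02
tool_pos: [0.5585, -0.0404, 0.0268]
tool_rot: [1.197, 1.219, -1.194]
contact_force: [-5.3, 3.3, 16.0]
opening: 0.0459
18.0167 [ 0.5585 -0.0404  0.0268] 0.04590553705865303 [-5.3  3.3 16. ] [ 0.71  0.85 -0.06]
220 [51 37 27] y -16.4 z 31.0
236 [50 34 24] y -16.7 z 48.8
252 [70 43 25] y -16.7 z 63.6
268 [20 12 11] y -20.3 z 68.9
284 [14  7  6] y -19.8 z 80.2
300 [16 12 12] y -25.3 z 80.8
316 [14  7  9] y -31.8 z 80.3
332 [14 11 10] y -37.1 z 81.6
348 [12 11 12] y -44.4 z 80.8
364 [11 10 11] y -51.0 z 81.0
```

Upright on the bench: body face vertical at y≈-16.6 and cap face flat at z≈80.7. Lifting and carrying it over the plate.

```bash
python3 -m crank '[[[0,0,0.01,0],[0,0,0.035,0],[0,0,0.065,0],[0,0,0.095,0],[0,0,0.11,0]]]' - 25
python3 -m crank '[[[0.005,0.025,0,0],[0.01,0.055,0,0],[0.017,0.09,0,0],[0.024,0.125,0,0],[0.03,0.155,0,0]]]'
python3 -m crank '[[[0.004,0.02,0,0],[0.0065,0.0335,0,0],[0.0065,0.0335,0,0],[0.0065,0.0335,0,0]]]'
python3 tilt2.py w25 | awk 'NR<3||NR%2==0'
python3 -c "
from h import *
snap('top','t25');snap('side','s25')"
```

```text
t: 18.48
tool_pos: [0.5585, -0.0413, 0.1376]
tool_rot: [1.196, 1.215, -1.192]
contact_force: [1.2, -0.7, -0.7]
opening: 0.0456
t: 18.9
tool_pos: [0.5867, 0.1158, 0.1333]
tool_rot: [1.194, 1.22, -1.196]
contact_force: [0.8, 0.4, -2.0]
opening: 0.0461
t: 19.23
tool_pos: [0.5934, 0.1474, 0.1335]
tool_rot: [1.193, 1.219, -1.196]
contact_force: [-0.0, -0.1, -1.5]
opening: 0.0458
19.2333 [0.5934 0.1474 0.1335] 0.045842928038182275 [-0.  -0.1 -1.5] [-0.04  0.06  0.  ]
180 [145 147 146] y 169.4 z 51.3
196 [145 146 145] y 157.5 z 51.8
212 [79 58 42] y 171.4 z 126.5
228 [87 64 45] y 171.4 z 147.4
244 [86 63 43] y 172.1 z 165.1
260 [162 109  65] y 168.6 z 171.3
276 [34 25 22] y 167.6 z 180.8
292 [32 26 23] y 165.4 z 187.1
308 [29 25 22] y 159.6 z 187.5
324 [26 22 21] y 153.3 z 187.5
340 [25 22 21] y 147.1 z 187.7
356 [26 24 24] y 140.3 z 187.6
```

View pics/w25.png

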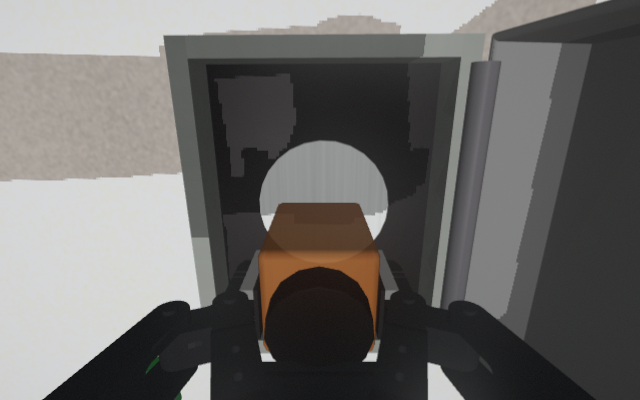

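View pics/s25.png

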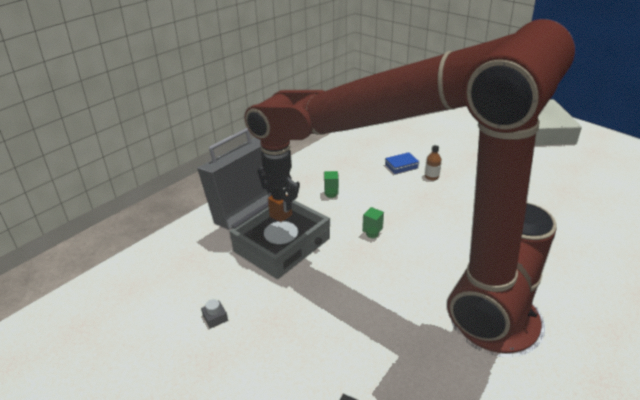

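```bash
python3 - <<'E'
from h import *
im,d,m=load('w25')
l=onz(m,260,200,.05);r=onz(m,388,200,.05);t=onz(m,324,140.5,.05);print(l.round(4),r.round(4),t.round(4))
# fit circle from contour points of plate upper arc
pts=[]
g=(im.min(2)>95)
for u in range(275,375,4):
    col=g[100:260,u]; v=100+np.argmax(col); pts.append(onz(m,u,v-.5,.05)[:2])
pts=np.array(pts); A=np.c_[2*pts,np.ones(len(pts))]; s=np.linalg.lstsq(A,(pts**2).sum(1),rcond=None)[0]; print('centre',s[:2].round(4),'R',np.sqrt(s[2]+s[:2]@s[:2]).round(4))
# jar cap centre in x
for v in (300,330): 
    print([int(x) for x in im[v,255:390:6].max(1)])
for u in (262,378): print(dep(m,d,u,262).round(4))
print(onz(m,262,256,.173),onz(m,378,256,.173))
E
```

```text
[0.5495 0.1529 0.05  ] [0.6444 0.155  0.05  ] [0.5958 0.1976 0.05  ]
centre [0.5966 0.1506] R 0.0472
[39, 104, 147, 26, 27, 30, 32, 31, 33, 32, 29, 33, 31, 32, 32, 31, 32, 32, 28, 139, 123, 40, 31]
[31, 25, 27, 28, 27, 28, 26, 27, 26, 29, 24, 27, 28, 29, 26, 26, 24, 25, 29, 25, 66, 37, 29]
[0.5723 0.168  0.1727]
[0.615  0.1675 0.17  ]
[0.57246035 0.17062096 0.173     ] [0.61420992 0.17152795 0.173     ]
```

Against the plate (fitted centre 0.597, 0.1505, radius 47 mm) the jar is about 2–3 mm short in x and 2 mm in y. I'll correct that and lower: base at 107.5 mm, plate at 50 mm.

```bash
python3 -m crank '[[[0.0025,0.0018,-0.012,0],[0.0025,0.0018,-0.027,0],[0.0025,0.0018,-0.04,0],[0.0025,0.0018,-0.05,0],[0.0025,0.0018,-0.053,0]]]'
python3 -m crank '[[[0,0,0,0],[0,0,-0.0015,0],[0,0,-0.003,0]]]'
python3 tilt2.py w26 | awk 'NR<3||NR%2==0'
```

```text
t: 19.8
tool_pos: [0.5946, 0.1486, 0.078]
tool_rot: [1.192, 1.221, -1.199]
contact_force: [-0.7, 0.4, -2.4]
opening: 0.0457
t: 20.05
tool_pos: [0.5972, 0.1493, 0.0793]
tool_rot: [1.196, 1.217, -1.193]
contact_force: [0.2, 0.3, -2.4]
opening: 0.0461
20.05 [0.5972 0.1493 0.0793] 0.04609652393453662 [ 0.2  0.3 -2.4] [-0.01  0.01  0.01]
180 [148 151 149] y 184.6 z 51.3
196 [148 149 148] y 175.5 z 51.4
212 [80 57 43] y 173.1 z 71.5
228 [82 60 42] y 173.6 z 93.8
244 [80 55 37] y 173.3 z 109.4
260 [157 102  59] y 170.1 z 116.5
276 [34 27 22] y 169.5 z 126.8
292 [32 25 23] y 166.9 z 132.3
308 [31 24 23] y 161.9 z 133.8
324 [28 24 23] y 156.0 z 134.2
340 [23 19 19] y 148.6 z 133.1
356 [22 21 21] y 141.7 z 133.0
```

```bash
python3 -m crank '[[[0,0,-0.001,0],[0,0,-0.002,0],[0,0,-0.003,0],[0,0,-0.003,0]]]'
python3 -m crank '[[[0,0,-0.001,0],[0,0,-0.001,0]]]'
python3 tilt2.py w27 | awk 'NR<3||NR%2==0'
```

```text
t: 20.43
tool_pos: [0.5969, 0.1493, 0.0769]
tool_rot: [1.195, 1.218, -1.194]
contact_force: [-3.3, -1.5, 4.1]
opening: 0.0456
t: 20.6
tool_pos: [0.597, 0.1493, 0.0769]
tool_rot: [1.195, 1.218, -1.194]
contact_force: [-5.5, -2.0, 9.9]
opening: 0.0461
20.6 [0.597  0.1493 0.0769] 0.04608655375234642 [-5.5 -2.   9.9] [-0.04  1.04  0.09]
180 [150 152 151] y 185.2 z 51.3
196 [148 150 148] y 176.0 z 50.9
212 [79 57 42] y 173.4 z 70.0
228 [81 58 41] y 173.2 z 90.6
244 [79 54 36] y 173.3 z 107.1
260 [155 100  58] y 170.0 z 113.9
276 [34 26 21] y 169.4 z 124.1
292 [35 28 24] y 167.1 z 130.2
308 [29 22 21] y 161.4 z 130.8
324 [26 21 21] y 156.2 z 132.0
340 [25 22 21] y 148.9 z 131.0
356 [22 21 21] y 142.1 z 130.9
```

Landed: contact is 10 N, the cap top sits at z≈131 (50 + 80) and it's level. Easing off, opening and withdrawing upward.

```bash
python3 -m crank '[[[0,0,0.001,0],[0,0,0.001,0]]]'
python3 -m crank '[[[0,0,0.001,0],[0,0,0.001,0],[0,0,0.001,0],[0,0,0.001,0]]]' 0.78 20
python3 -m crank '[[[0,0,0.01,0],[0,0,0.03,0],[0,0,0.06,0],[0,0,0.095,0],[0,0,0.13,0]]]'
python3 -m crank '[[[0,0,0.03,0],[-0.02,-0.03,0.04,0],[-0.04,-0.06,0.04,0],[-0.06,-0.095,0.04,0],[-0.08,-0.13,0.04,0]]]'
python3 -m crank '[[[-0.02,-0.03,0,0],[-0.03,-0.07,0,0],[-0.03,-0.11,0,0],[-0.03,-0.15,0,0],[-0.03,-0.19,0,0]]]'
python3 -c "
from h import *
im,d,m=snap('top','t28')
c=cv2.resize(im[80:240,200:400],None,fx=4,fy=4,interpolation=cv2.INTER_CUBIC); cv2.imwrite('pics/ct28.png',c[...,::-1])
snap('side','s28')"
```

```text
t: 20.82
tool_pos: [0.597, 0.1493, 0.0769]
tool_rot: [1.195, 1.218, -1.194]
contact_force: [-3.4, -0.4, 7.2]
opening: 0.0457
t: 21.15
tool_pos: [0.5964, 0.1492, 0.076]
tool_rot: [1.195, 1.219, -1.195]
contact_force: [-0.4, 0.7, 0.5]
opening: 0.0665
t: 21.57
tool_pos: [0.5959, 0.1492, 0.2077]
tool_rot: [1.194, 1.219, -1.196]
contact_force: [0.3, 0.4, 0.6]
opening: 0.067
t: 21.98
tool_pos: [0.5157, 0.0185, 0.2476]
tool_rot: [1.194, 1.218, -1.192]
contact_force: [0.5, -1.3, -0.5]
opening: 0.0664
t: 22.4
tool_pos: [0.4859, -0.1725, 0.2475]
tool_rot: [1.195, 1.217, -1.194]
contact_force: [1.3, 0.7, 0.6]
opening: 0.0665
```

View pics/ct28.png

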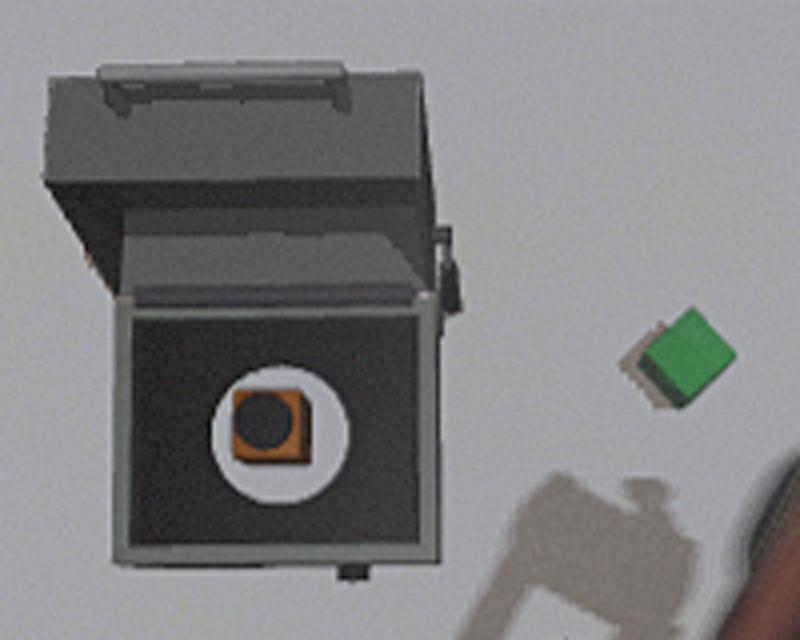

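View pics/s28.png

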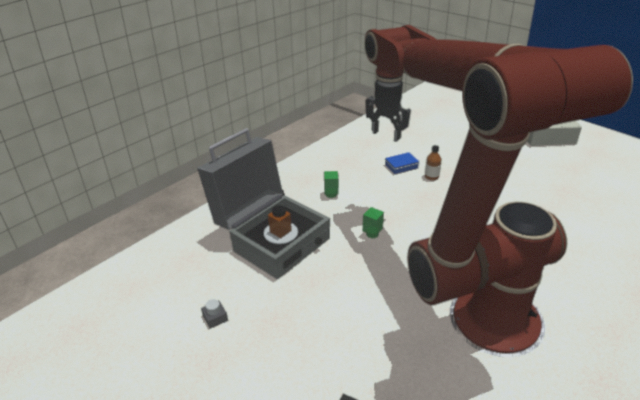

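```bash
python3 - <<'E'
from h import *
im,d,m=load('t28')
P=lambda x,y,z: onz(m,200+x/4-.375,80+y/4-.375,z).round(4)
print('cap',P(263.5,420,.130),'plate',P(280,435,.05), 'depth cap',dep(m,d,265.5,184.6).round(4))
for x,y in ((233,391),(302,391),(233,458),(302,458)): print('shoulder',P(x,y,.114))
b=load('t13')[0]
# bystanders unchanged vs start
i0=load('top0')[0].astype(int)
for n,(x0,x1,y0,y1) in dict(mount=(150,185,198,230),box=(448,502,178,222),bottle=(465,505,228,256),g1=(358,385,156,184),g2=(333,357,238,264)).items():
    print(n, np.abs(im.astype(int)-i0)[y0:y1,x0:x1].mean().round(1))
cv2.imwrite('pics/t28b.png',im[...,::-1])
E
```

```text
cap [0.5943 0.1484 0.13  ] plate [0.594  0.1489 0.05  ] depth cap [0.5943 0.1483 0.1311]
shoulder [0.6152 0.1716 0.114 ]
shoulder [0.6159 0.1261 0.114 ]
shoulder [0.571  0.1702 0.114 ]
shoulder [0.5717 0.1249 0.114 ]
mount 18.5
box 20.7
bottle 16.4
g1 23.4
g2 13.8
```

View pics/t28b.png

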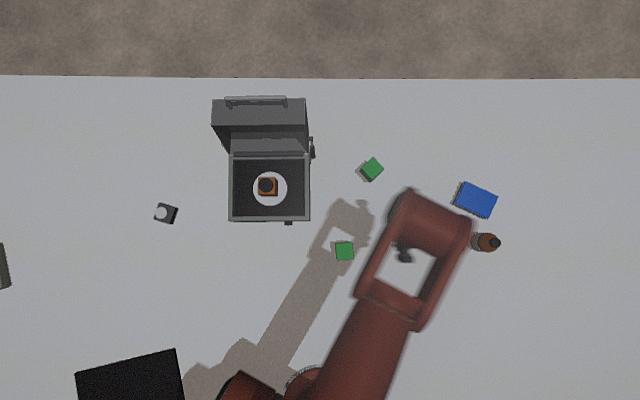

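```bash
python3 - <<'E'
from h import *
for f in('top0','t4','t13','t28'):
    im,d,m=load(f);hsv=cv2.cvtColor(im,cv2.COLOR_RGB2HSV);H,S,V=[hsv[...,k] for k in range(3)]
    for n,k,z in (('green',(H>45)&(H<80)&(S>110)&(V>80),.08),('blue',(H>100)&(H<130)&(S>110)&(V>110),.032)):
        for o in rect(m,k,z): print(f,n,*o)
ims=[cv2.resize(load(f)[0][150:190,350:395],None,fx=4,fy=4,interpolation=cv2.INTER_CUBIC) for f in('top0','t4','t13','t28')]
cv2.imwrite('pics/g.png',np.hstack(ims)[...,::-1])
E
```

```text
top0 green [371. 170.] 234 [ 645.5 -128.3] [41.9 43.2] 21.5
top0 green [344. 251.] 259 [427.4 -58.6] [42.6 43. ] 6.9
top0 blue [476. 199.] 855 [ 573.5 -423.8] [96.6 66.7] 65.1
t4 green [371. 170.] 255 [ 644.7 -128.2] [43.2 44. ] 21.5
t4 green [344. 251.] 264 [427.2 -58.2] [42.9 43.9] 6.9
t4 blue [476. 200.] 879 [ 573.3 -423. ] [98.  67.7] 65.0
t13 green [372. 168.] 239 [ 651.3 -132.3] [42.4 42.3] 45.1
t13 green [344. 251.] 270 [427.4 -58.5] [42.9 43.4] 7.4
t13 blue [476. 200.] 875 [ 573.2 -423.3] [97.4 67.7] 65.0
t28 green [372. 168.] 248 [ 649.3 -131.5] [43.7 42.3] 45.0
t28 green [344. 251.] 268 [427.1 -58.6] [42.6 43.6] 6.8
t28 blue [476. 200.] 874 [ 573.2 -423.3] [97.4 67.8] 65.1
```

View pics/g.png

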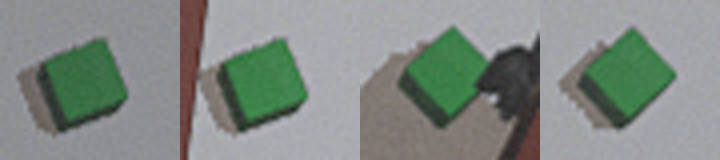

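The jar is in place: cap centre (0.5943, 0.1484), against plate centre (0.5940, 0.1489) in the top view, and the hood is open. The comparison shows one slip, though. When I opened the fingers after laying the jar down, the rear green look-alike was nudged by about 6 mm and turned about 24°. There's time left, so I'll slide it back gently without lifting it.

```bash
python3 -m crank '[[[0.025,0.006,0,6.3],[0.05,0.012,0,12.6],[0.075,0.018,0,18.9],[0.1,0.024,0,25.2],[0.125,0.03,0,31.4]]]' 1 20
python3 -m crank '[[[0.02,0.006,-0.01,6.2],[0.036,0.011,-0.02,12.4],[0.036,0.011,-0.03,12.4],[0.036,0.011,-0.03,12.4]]]'
python3 -c "
from h import *
o=get_obs();print(o['t'],o['tool_pos'],R.from_rotvec(o['tool_rot']).as_matrix()[:,1].round(4))
im,d,m=snap('wrist','w30')
hsv=cv2.cvtColor(im,cv2.COLOR_RGB2HSV);H,S,V=[hsv[...,k] for k in range(3)]
k=(H>45)&(H<80)&(S>110);print(np.percentile(V[k],[5,25,50,75,95]))
for t in (70,85,100,115):
  for o in rect(m,k&(V>t),.08,300): print(t,*o)
"
```

```text
t: 22.92
tool_pos: [0.6126, -0.1395, 0.2469]
tool_rot: [0.777, 1.427, -0.777]
contact_force: [0.1, 0.5, 0.2]
opening: 0.0859
t: 23.25
tool_pos: [0.6464, -0.1283, 0.2134]
tool_rot: [0.615, 1.487, -0.616]
contact_force: [-0.6, 0.8, -1.0]
opening: 0.0858
23.25 [ 0.6463709  -0.12833431  0.21340955] [ 0.7084  0.7058 -0.0025]
[ 3. 75. 80. 82. 83.]
70 [322. 197.] 2152 [ 652.2 -131. ] [43.3 43. ] 43.8
```

View pics/w30.png

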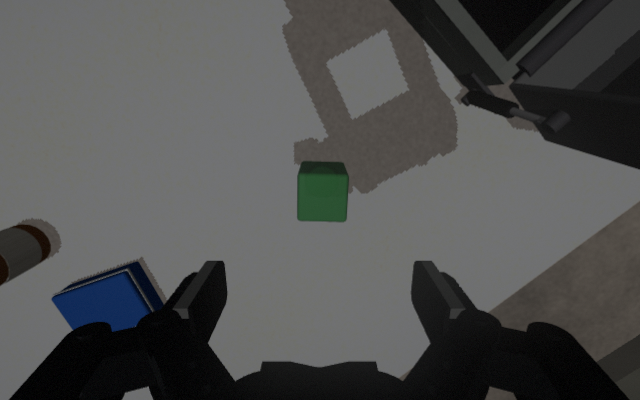

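```bash
python3 -m crank '[[[0.002,-0.001,-0.04,0],[0.002,-0.001,-0.08,0],[0.002,-0.001,-0.12,0],[0.002,-0.001,-0.15,0],[0.002,-0.001,-0.165,0]]]'
python3 -m crank '[[[0,0,0,0],[0,0,0,0]]]'
python3 -m crank '[[[0,0,0,0],[0,0,0,0],[0,0,0,0],[0,0,0,0]]]' 0 20
python3 -m crank '[[[-0.001,0.001,0,-5],[-0.002,0.002,0,-11],[-0.0035,0.003,0,-17],[-0.0045,0.0035,0,-22],[-0.0045,0.0035,0,-23.5]]]'
```

```text
t: 23.72
tool_pos: [0.6459, -0.1301, 0.0471]
tool_rot: [0.617, 1.488, -0.618]
contact_force: [-0.3, -0.0, -1.2]
opening: 0.0855
t: 23.88
tool_pos: [0.6495, -0.131, 0.0525]
tool_rot: [0.616, 1.481, -0.616]
contact_force: [0.5, 1.0, 0.7]
opening: 0.0857
t: 24.22
tool_pos: [0.6512, -0.1311, 0.0542]
tool_rot: [0.615, 1.477, -0.614]
contact_force: [0.7, 0.4, 4.8]
opening: 0.0456
t: 24.63
tool_pos: [0.6469, -0.1287, 0.0543]
tool_rot: [0.931, 1.356, -0.931]
contact_force: [0.3, -3.3, 4.4]
opening: 0.0458
```

```bash
python3 -m crank '[[[0,0,0,0],[0,0,0,0]]]'
python3 -m crank '[[[0,0,0,0],[0,0,0,0],[0,0,0,0],[0,0,0,0]]]' 0.9
python3 -m crank '[[[0,0,0.02,0],[0,0,0.05,0],[0,0,0.09,0],[0,0,0.13,0],[0,0,0.17,0]]]'
python3 -m crank '[[[-0.03,-0.02,0.01,0],[-0.065,-0.04,0.02,0],[-0.1,-0.06,0.02,0],[-0.135,-0.08,0.02,0],[-0.165,-0.1,0.02,0]]]'
python3 -m crank '[[[-0.01,-0.035,0,0],[-0.02,-0.07,0,0],[-0.03,-0.11,0,0],[-0.03,-0.12,0,0],[-0.03,-0.12,0,0]]]'
python3 - <<'E'
from h import *
im,d,m=snap('top','t31');snap('side','s31')
hsv=cv2.cvtColor(im,cv2.COLOR_RGB2HSV);H,S,V=[hsv[...,k] for k in range(3)]
for n,k,z in (('green',(H>45)&(H<80)&(S>110)&(V>80),.08),('blue',(H>100)&(H<130)&(S>110)&(V>110),.032)):
    for o in rect(m,k,z): print(n,*o)
i0=load('top0')[0]; 
for f in (i0,im):
    hv=cv2.cvtColor(f,cv2.COLOR_RGB2GRAY)
    a=(hv[198:230,150:185]<95); ys,xs=np.nonzero(a); print('mount',xs.mean()+150,ys.mean()+198,a.sum())
    hh=cv2.cvtColor(f,cv2.COLOR_RGB2HSV)[225:260,465:510]; a=(hh[...,0]<25)&(hh[...,1]>100); ys,xs=np.nonzero(a); print('bottle',xs.mean()+465,ys.mean()+225,a.sum())
E
```

```text
t: 24.8
tool_pos: [0.647, -0.1287, 0.0543]
tool_rot: [0.928, 1.358, -0.928]
contact_force: [0.2, -3.1, 6.7]
opening: 0.0458
t: 25.13
tool_pos: [0.6443, -0.1268, 0.0506]
tool_rot: [0.929, 1.365, -0.93]
contact_force: [0.4, -0.7, -0.7]
opening: 0.0771
t: 25.55
tool_pos: [0.6442, -0.1268, 0.2222]
tool_rot: [0.929, 1.365, -0.93]
contact_force: [0.5, -0.4, -0.3]
opening: 0.0768
t: 25.97
tool_pos: [0.4779, -0.2274, 0.2412]
tool_rot: [0.929, 1.364, -0.929]
contact_force: [0.2, -0.7, 0.2]
opening: 0.0767
t: 26.38
tool_pos: [0.449, -0.3494, 0.2408]
tool_rot: [0.933, 1.363, -0.932]
contact_force: [0.2, 0.8, 0.4]
opening: 0.0767
green [372. 170.] 237 [ 646.1 -130.3] [41.5 42.9] 20.7
green [344. 251.] 264 [427.1 -58.7] [42.3 43.1] 7.4
blue [476. 199.] 852 [ 573.2 -423.3] [97.4 67.7] 65.0
mount 167.734126984127 213.50396825396825 252
bottle 487.1144578313253 242.06024096385542 166
mount 167.83966244725738 213.39662447257385 237
bottle 499.609756097561 251.9430894308943 123
```

View pics/t31.png

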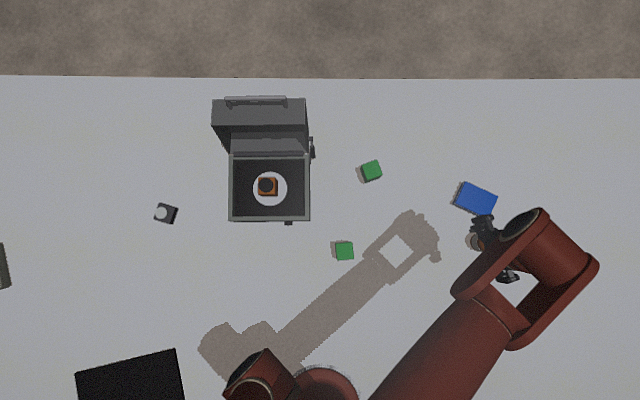

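View pics/s31.png

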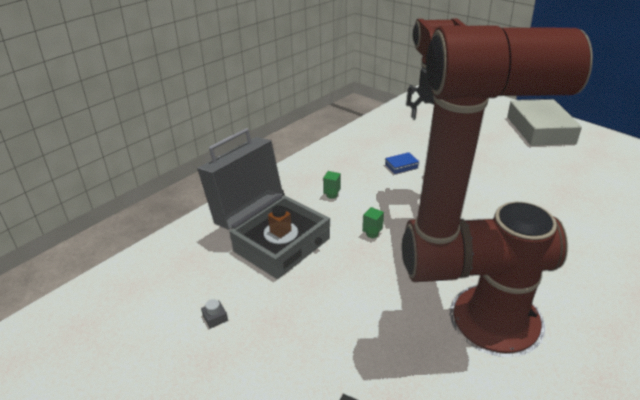

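```bash
python3 -m crank '[[[-0.02,0.03,0.02,0],[-0.04,0.06,0.03,0],[-0.06,0.09,0.03,0],[-0.08,0.12,0.03,0],[-0.08,0.12,0.03,0]]]'
python3 - <<'E'
from h import *
im,d,m=snap('top','t32')
for f in (load('top0')[0],im):
    hh=cv2.cvtColor(f,cv2.COLOR_RGB2HSV)[225:260,465:510]; a=(hh[...,0]<25)&(hh[...,1]>100); ys,xs=np.nonzero(a); print('bottle',xs.mean()+465,ys.mean()+225,a.sum())
P=lambda x,y,z: onz(m,200+x/4-.375,80+y/4-.375,z).round(4)
o=get_obs();print(o['t'],o['tool_pos'],o['contact_force'],np.abs(o['dq']).max())
E
```

```text
t: 26.9
tool_pos: [0.368, -0.2218, 0.2709]
tool_rot: [0.927, 1.366, -0.925]
contact_force: [0.9, -0.7, 0.3]
opening: 0.0763
bottle 487.1144578313253 242.06024096385542 166
bottle 487.05555555555554 242.17222222222222 180
26.95 [ 0.36933462 -0.22385252  0.27123764] [-0.08033508  0.30612211 -0.64914678] 0.07612373772578944
```

View pics/t32.png

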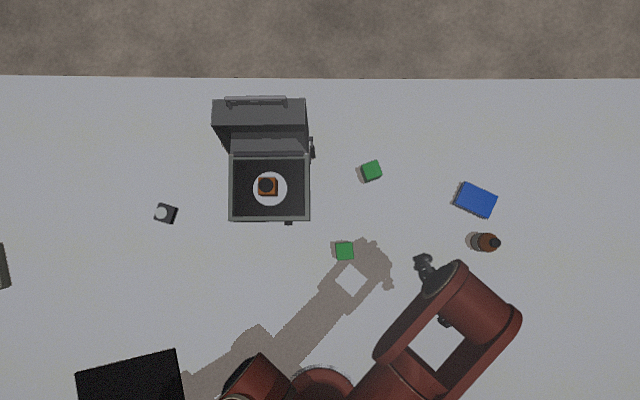

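The last view shows the hood open, the jar cap up on the plate at (268,187), the bystanders where they were, and the arm clear. Handing in.

```bash
python3 -c "
from station import finish_job
print(finish_job())"
```

```text
the job is handed in; nothing more can be done
None
```

The job is handed in at about 27 s: the hood stands fully open by itself and the jar stands upright, cap up, on the plate.

**What I did:**
- **Hood:** I pulled the handle round to near its stop and let go.
- **Laying the jar down:** I tipped it over its cap edge onto its side, let it go and took it again near the cap. The last 5° or so was a short settle when the fingers opened.
- **Standing it up:** The jar would not turn in the pads under its own weight. I tipped it cap up on the rim of the chamber's right wall, and it stood briefly on the bench, still gripped. Then I set it on the plate.

**Last checks:**
- **Jar:** In the top view the cap centre is within about 1 mm of the plate's centre. The cap top is at 131 mm, against 130 expected, and it is level.
- **Bystanders:** The bottle, slide box and optic mount are where they were.

**What went wrong or disagreed:**
- **Green look-alike moved:** Opening the fingers after laying the jar down most likely nudged the rear green jar; I found it moved about 6 mm and turned 24°. I gripped it and slid it back without lifting. It is now within about 2 mm and 1° of its start, but it was disturbed.
- **Press force:** The wrist force reached about 40 N for a moment while the jar's base was pressed on the bench. That was the jar on the bench, not the gripper's body.
- **Plate centre:** The wrist and top cameras disagreed by 2 to 3 mm. I placed the jar by the wrist view.

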